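Turn the brush in the utensil crock bristles-up

ROBOT

A 6-joint arm with a two-finger parallel gripper is mounted at the origin on the work surface. World frame = base frame: x ahead of the robot, y to its left, z up, the work surface at z = 0. Lengths are in m, angles in degrees, forces in N, time in s.
With the tool pointing down it reaches from about 0.425 to 1.125 m from the base axis. Payload 14.9 kg.
Tool frame: the origin (TCP) lies midway between the tips of the shut fingers; the grasp point (between the pads) lies 19 mm behind it; z points along the fingers, y is the direction in which the jaws open and shut (so a half turn about z gives the same grasp; the last joint's range is limited). The gripper opens to 91 mm and grips with 3 to 60 N. Pads are 32 mm wide; open, the fingers measure 118 mm over their backs; the gripper's body (76 mm by 178 mm) begins 60 mm behind the grasp point.
Start: joints at [-77.882, 21.709, 99.362, -0, 58.929, -1.908], TCP at [0.17, -0.679, 0.214] pointing down, gripper open.
Joint ranges: [-158.91, 158.91], [-42.39, 125.64], [0.06, 152.35], [-60.88, 240.88], [17.5, 164.5], [-176.32, 176.32]. Speed limits (degrees/s): [108.29, 108.29, 136.94, 180, 180, 180].

INTERFACE

Orientations are given as a 3x3 rotation matrix whose columns are the frame's x, y, z axes.
In Python, from plant import monitor, snapshot, order gives the robot as it stands.
- The arm moves only by the shell command python3 -m handwheel 'ROWS' [OPENING]. ROWS is JSON, a list of rows, each a list of 4 numbers: the shift along the tool's x, y, z in m, then the turn about the tool's z in rad. In form: [[dx, dy, dz, roll], ...]. A call has 1 to 8 rows; each row shifts and turns the commanded pose from where the row before left it, along the tool's axes as they then stand; what a row does not reach is not made up. A row lasts 1/12 s, in which the tool goes at most 41.7 mm and 7.16 degrees, less where a joint would pass 70% of its speed; a pose out of reach is approached as far as the arm can. A call with a gripper value outside its range is refused whole. OPENING is the finger opening in m, from 0 to 0.0912, set as the call begins (- or left out, the last holds). The fingers move at their own pace and stop on an object; the grip force is fixed at half the most. Time passes only in rows, so rows that do not move let the fingers close. It gives the time, the measured TCP pose, the force and the opening at its end, in the units of the state.
- monitor.read_state(): the state, without advancing time (a new reading comes with each control period).
- snapshot(name): name is "scene" or "top"; returns a dict with "pixels" (420x560x3 uint8, red, green, blue), "mtx" (3x3 intrinsics, pixels), "distortion" ([k1, k2, p1, p2, k3] as OpenCV has them; the pictures are not rectified), "xyz" and "rotation" of the camera in the world. Camera axes: x right, y up, looking along -z (the intrinsics and any distortion apply to the point x, -y, -z); pixel columns grow to the right and rows downward; lengths in m; the calibration is good to about 2 mm. A picture is of the moment at which its call begins. There is no depth.
- order.job_done(): hands the job in, once; it reports no verdict.
The state is a dict: "time": time; "qpos": joint angles; "qvel": joint speeds; "tau": joint torques, N m; "position": TCP position; "tool_rot": TCP orientation; "ft_force": force on the tool from outside, world axes, zero at the start; "ft_torque": the same for the moment, N m; "width": finger opening in m.
Only numpy, scipy, OpenCV 4.12 (cv2) and the standard library are available. Lean on these libraries where they do the work, as an engineer would, in place of code of your own. Each camera call takes 0.05 s, during which the arm holds its last target.

TASK

Somebody has put the green-handled brush back into the steel utensil crock with its wet bristles down. Pull it out, turn it end for end and stand it back in the same crock handle-down with the bristles up, lowering it in until the handle rests on the bottom rather than dropping it. Leave the whisk and the scraper standing in the crock, do not shove or tip the crock, and do not push the pepper half or the peeler on the cutting board about (the board may be used for laying the brush down).

Things in the scene. Friction and masses are not known exactly. Their poses are not given: they have to be found in the camera images.
- brush: The brush to turn, loose, about 0.14 kg, 300 mm long; origin at mid-length on its long axis, +z along it to the handle's butt. Green handle, a rounded bar 16 mm thick (x) and 22 mm wide (y), z -62 to +150 mm; head z -59 to -150 (see brush_tip). Centre of mass at z = -43. Starts upright in the crock on its bristle end, +z up, faces turned anyhow. Lying down it rests on a wide face (x vertical).
- brush_tip (a point): Centre of the flat bristle end (z = -150 mm in the brush's frame). Head: shoulder 34 mm wide, 18 thick (z -59 to -73), green ferrule 54 mm wide (y), 26 mm thick (x) (z -72 to -102), stiff off-white bristles 50 mm wide, 22 mm thick (z -100 to -150).
- brush_butt (a point): Centre of the butt end of the brush's handle (z = +150 mm in the brush's frame).
- crock: Open round steel utensil crock, loose but heavy (1.4 kg), on the table left or right of the board: 165 mm high, 149 mm wide over the rim, inside 134 wide at the floor and 141 at the mouth, inner floor 5 mm above the underside. Origin at the centre of its underside. Whisk and scraper lean on the rim about 49 degrees either side of its +x axis; the brush stands 25 to 33 mm to its -x side.
- whisk_butt (a point): Butt of the steel whisk (280 mm long, handle 16 x 18 mm, balloon 54 mm wide from 176 to 280 mm above the butt), standing handle-down in the crock, leaning outward on the rim. The point is at the end of its handle.
- whisk_head (a point): Middle of the whisk's balloon, on its axis, 225 mm from the butt.
- scraper_butt (a point): Butt of the scraper (264 mm long: blue handle 12 x 18 mm, white blade 52 mm wide, 7 mm thick, from 184 to 264 mm above the butt), standing handle-down in the crock, leaning outward on the rim. The point is at the end of its handle.
- scraper_head (a point): On the scraper's blade, on its axis, 225 mm from the butt.
- board: Green plastic cutting board, fixed, 420 mm (its x) by 290 mm (its y), 15 mm thick; origin at the centre of its underside.
- pepper: Half an orange bell pepper lying cut side down on the board, loose, about 84 mm by 78 mm and 36 mm high, short stalk towards its +x; origin at the centre of its underside.
- peeler: Straight peeler lying on the board, loose: black handle 105 x 20 x 14 mm from 86 mm behind the origin (its -x) to 19 mm ahead, then a steel blade frame 21 mm wide out to 83 mm ahead along its +x; origin on the underside.
- pail: White scrap pail, fixed, 190 mm high, 178 mm wide over the rim, on the table on the other side of the board from the crock; origin at the centre of its underside.

How it is judged (in metres and radians):
On the way:
1. the brush is drawn clear of the crock, bristle end above the rim (z of brush_tip in the frame of crock above 0.165 m).
At the end, for the whole second after the job is handed in: The brush stands at rest in the crock, bristles up, leaning under 43 degrees, its butt under 35 mm above the crock's underside. Whisk and scraper stand in the crock (butts under 50 mm up); the crock is upright, moved under 50 mm; pepper and peeler moved under 30 mm (angle between brush's own z axis and vertical above 2.3916 rad and z of brush_butt in the frame of crock below 0.035 m and horizontal distance between each of brush_butt, whisk_butt, scraper_butt and crock below 0.075 m and linear speed of brush below 0.03 m/s and z of each of whisk_butt, scraper_butt in the frame of crock below 0.05 m and angle between crock's own z axis and vertical below 0.1 rad and distance of crock from where it was at the start of the episode below 0.05 m and distance of each of pepper, peeler from where it was at the start of the episode below 0.03 m); the robot touches nothing.
It fails at once if the crock is tipped (over 0.25 rad) or shoved more than 50 mm (angle between crock's own z axis and vertical above 0.25 rad or distance of crock from where it was at the start of the episode above 0.05 m).
It fails at once if the whisk or the scraper is pulled up out of the crock (butt more than 100 mm above its underside) (z of any of whisk_butt, scraper_butt in the frame of crock above 0.1 m).
It fails at once if the pepper or the peeler is pushed more than 30 mm (distance of any of pepper, peeler from where it was at the start of the episode above 0.03 m).
It fails at once if the brush is dropped into the crock (falling faster than 1 m/s over the crock, out of the fingers; a fall of about 50 mm) (contact force between the fingers and brush below 0.1 N and linear speed of brush above 1 m/s and horizontal distance between brush and crock below 0.15 m).
It also fails if it takes over 72 s, if anything falls off the work surface, if the arm or the gripper's body presses on something with over 40 N, if the wrist force passes 120 N, or if a joint passes its speed limit or range.

## Working session

There is one attempt and no reset: what is moved stays moved. The work goes in short steps, Python scripts to look and compute and a shell command to move; the robot and the scene stay as the last step left them, time stands still between calls to the robot, and variables do not carry over. Pictures are saved under pics/ and viewed, and the job is handed in when it is done.

```bash
ls; mkdir -p pics
cat > h.py <<'E'
import numpy as np, cv2
from plant import monitor, snapshot, order
def shot(name,fn):
    s=snapshot(name); cv2.imwrite('pics/'+fn,s['pixels'][:,:,::-1].copy()); np.savez('pics/'+fn[:-4]+'.npz',**{k:np.array(v) for k,v in s.items()}); return s
def load(fn): return dict(np.load('pics/'+fn+'.npz'))
def ray(s,uv):
    p=cv2.undistortPoints(np.array([[uv]],float),np.array(s['mtx'],float),np.array(s['distortion'],float))[0,0]
    d=np.array(s['rotation'])@np.array([p[0],-p[1],-1.]); return np.array(s['xyz'],float),d/np.linalg.norm(d)
def onz(s,uv,z):
    o,d=ray(s,uv); return o+d*(z-o[2])/d[2]
def tri(s1,a,s2,b):
    o1,d1=ray(s1,a);o2,d2=ray(s2,b)
    t=np.linalg.lstsq(np.c_[d1,-d2],o2-o1,rcond=None)[0]
    p,q=o1+d1*t[0],o2+d2*t[1]; return (p+q)/2,np.linalg.norm(p-q)
def proj(s,P):
    c=np.array(s['rotation']).T@(np.array(P,float)-np.array(s['xyz'])); c=np.array([[c[0],-c[1],-c[2]]])
    return cv2.projectPoints(c,np.zeros(3),np.zeros(3),np.array(s['mtx'],float),np.array(s['distortion'],float))[0].ravel()
E
python3 - <<'E'
from h import *
for n in ('scene','top'):
    s=shot(n,n+'0.png'); print(n,np.round(s['xyz'],3),np.round(s['rotation'],3).tolist(),np.round(s['mtx'],1).tolist(),s['distortion'])
st=monitor.read_state(); print({k:np.round(v,3).tolist() for k,v in st.items()})
E
```

```text
pics
scene [ 0.999 -0.414  0.852] [[0.699, -0.532, 0.478], [0.715, 0.501, -0.487], [0.02, 0.682, 0.731]] [[432.9, 0.0, 278.6], [0.0, 432.9, 200.4], [0.0, 0.0, 1.0]] [-0.10488702  0.          0.          0.          0.        ]
top [0.514 0.031 1.074] [[0.015, 1.0, -0.024], [-1.0, 0.015, 0.01], [0.011, 0.024, 1.0]] [[386.1, 0.0, 276.6], [0.0, 386.1, 203.1], [0.0, 0.0, 1.0]] [-0.08128493  0.          0.          0.          0.        ]
{'time': 0.1, 'qpos': [-77.883, 21.737, 99.393, -0.001, 58.929, -1.907], 'qvel': [-0.02, 0.084, -0.07, -0.004, -0.046, 0.032], 'tau': [0.0, -76.504, -43.529, 0.065, 0.04, -0.0], 'position': [0.17, -0.679, 0.213], 'tool_rot': [[0.97, 0.242, -0.0], [0.242, -0.97, 0.001], [0.0, -0.001, -1.0]], 'ft_force': [0.41, 1.108, -0.012], 'ft_torque': [0.004, -0.003, -0.028], 'width': 0.091}
```

View pics/scene0.png

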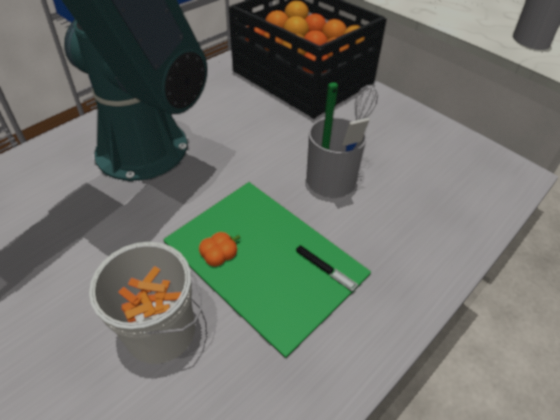

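View pics/top0.png

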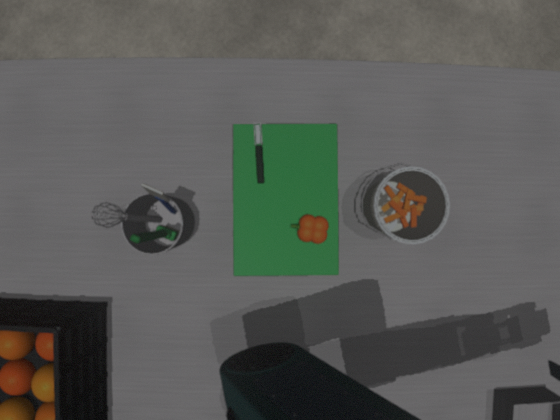

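Run:
```python
from h import *
a=cv2.imread('pics/scene0.png')[70:210,280:400]; b=cv2.imread('pics/top0.png')[170:270,80:210]
b=np.clip(b.astype(float)*1.8,0,255).astype(np.uint8)
a=cv2.resize(a,(480,560),interpolation=cv2.INTER_CUBIC)
cv2.imwrite('pics/c1.png',a); cv2.imwrite('pics/c2.png',cv2.resize(b,None,fx=6,fy=6,interpolation=cv2.INTER_CUBIC))
```

```text
(no output)
```

View pics/c1.png

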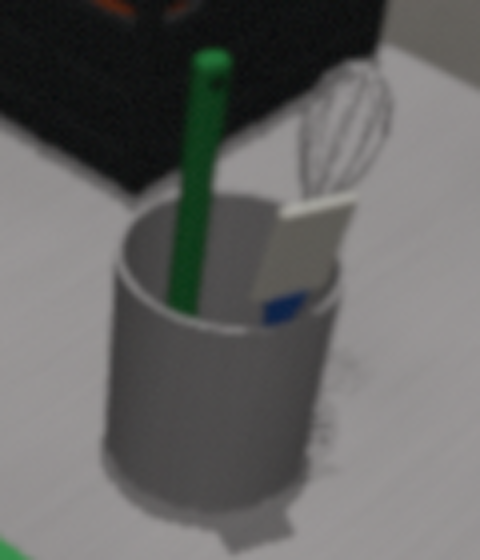

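View pics/c2.png

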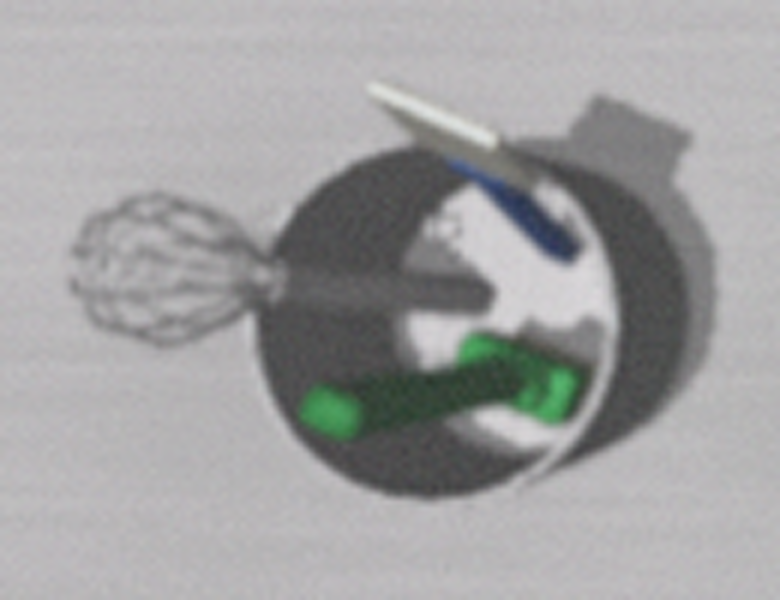

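Run:
```python
from h import *
s=load('scene0');t=load('top0')
print('butt',tri(s,(333.3,85),t,(135.3,238.5)))
p=t['pixels'].astype(int); 
m=((p[...,1]>p[...,0]+18)&(p[...,1]>p[...,2]+18)).astype(np.uint8); m[:,:]*=1
m[:, 200:]=0
br=(m&(p[...,1]>75)).astype(np.uint8)
n,l,stt,c=cv2.connectedComponentsWithStats(br)
for i in range(1,n):
    if stt[i,4]>8:
        ys,xs=np.nonzero(l==i); r=cv2.minAreaRect(np.c_[xs,ys].astype(np.float32)); box=cv2.boxPoints(r)
        print(i,stt[i],c[i],r)
        for z in (.083,.305):
            w=np.array([onz(t,b,z)[:2] for b in box]); print(z,w.round(4).tolist(), onz(t,c[i],z)[:2])
            for k in (0,1):
                e=w[k+1]-w[k]; print('   edge',np.linalg.norm(e).round(4),np.degrees(np.arctan2(e[1],e[0])).round(1))
# crock rim: fit circle at z .165 by hand points crop->px
pts=np.array([(255,320),(300,205),(430,142),(430,497),(330,465),(620,300),(580,185),(590,420)])/6+[80,170]
w=np.array([onz(t,q,.165)[:2] for q in pts]); A=np.c_[2*w,np.ones(len(w))]; x=np.linalg.lstsq(A,(w**2).sum(1),rcond=None)[0]
print('crock',x[:2],np.sqrt(x[2]+x[:2]@x[:2]))
for q in [(490,295),(572,250)]: print('butts', onz(t,np.array(q)/6+[80,170],.01)[:2])
for n_,z,q in [('board c1',.015,(233,124)),('c2',.015,(337,124)),('c3',.015,(339,275)),('c4',.015,(233,276)),('pep',.03,(313,229)),('peel hi',.02,(258,126)),('peel lo',.02,(261,183)),('pailL',.19,(374,205)),('pailR',.19,(449,205)),('pailT',.19,(410,167)),('pailB',.19,(410,243)),('handle of pail',.12,(356,200)),('whisk far',.23,(92,215))]:
    print(n_,onz(t,q,z).round(3))
```

```text
butt (array([0.45831613, 0.30845362, 0.29967052]), np.float64(0.003858575347275656))
1 [157 226   5   4  13] [158.53846154 227.46153846] ((158.6000213623047, 227.2000274658203), (2.683281421661377, 4.4721360206604), 63.43495178222656)
0.083 [[0.4716, 0.3305], [0.477, 0.3202], [0.4708, 0.317], [0.4655, 0.3273]] [0.47056958 0.32390564]
   edge 0.0116 -62.7
   edge 0.0069 -152.1
0.305 [[0.4811, 0.2635], [0.4853, 0.2554], [0.4805, 0.2529], [0.4764, 0.2609]] [0.4802937  0.25830969]
   edge 0.009 -62.7
   edge 0.0054 -152.1
2 [167 232   8   8  33] [171.27272727 236.03030303] ((170.5, 235.5), (7.0, 7.0), 90.0)
0.083 [[0.4593, 0.3017], [0.4596, 0.2835], [0.4416, 0.2832], [0.4413, 0.3014]] [0.44911563 0.29038751]
   edge 0.0182 -89.0
   edge 0.018 -179.0
0.305 [[0.4715, 0.2411], [0.4718, 0.2269], [0.4578, 0.2267], [0.4576, 0.2408]] [0.46364625 0.2323009 ]
   edge 0.0141 -89.0
   edge 0.014 -179.0
3 [132 236   7   6  26] [134.61538462 238.42307692] ((134.5, 238.50001525878906), (5.656853675842285, 4.242640495300293), 45.0)
0.083 [[0.4421, 0.3956], [0.45, 0.3878], [0.4399, 0.3771], [0.432, 0.3849]] [0.44117658 0.38603913]
   edge 0.0111 -44.5
   edge 0.0147 -133.4
0.305 [[0.4582, 0.3139], [0.4643, 0.3079], [0.4565, 0.2996], [0.4503, 0.3056]] [0.45748585 0.30652291]
   edge 0.0086 -44.5
   edge 0.0114 -133.4
crock [0.48488775 0.31225915] 0.07244082770375875
butts [0.49043984 0.33715975]
butts [0.51176553 0.2994181 ]
board c1 [0.756 0.144 0.015]
c2 [ 0.762 -0.144  0.015]
c3 [ 0.344 -0.154  0.015]
c4 [0.338 0.137 0.015]
pep [ 0.47  -0.079  0.03 ]
peel hi [0.751 0.074 0.02 ]
peel lo [0.594 0.064 0.02 ]
pailL [ 0.534 -0.203  0.19 ]
pailR [ 0.537 -0.382  0.19 ]
pailT [ 0.624 -0.287  0.19 ]
pailB [ 0.447 -0.289  0.19 ]
handle of pail [ 0.548 -0.176  0.12 ]
whisk far [0.502 0.431 0.23 ]
```

```bash
python3 -m handwheel '[[0,0,-0.03,-0.117],[0,0,-0.03,-0.117],[0,0,-0.03,-0.117],[0,0,-0.03,-0.117],[0,0,-0.03,-0.117],[0,0,-0.02,-0.117],[0,0,-0.01,-0.117],[0,0,0,-0.117]]' 0.06
python3 -m handwheel '[[0,0,0,-0.117],[0,0,0,-0.117],[0,0,0,-0.117],[0,0,0,-0.117],[0,0,0,-0.117],[0,0,0,-0.117],[0,0,0,-0.117],[0,0,0,-0.117]]'
python3 -m handwheel '[[0,0,0,-0.117],[0,0,0,-0.117],[0,0,0,-0.117],[0,0,0,-0.117]]'
cat >> h.py <<'E'
def to(target,yjaw=None):
    st=monitor.read_state(); R=np.array(st['tool_rot']); d=R.T@(np.array(target)-np.array(st['position']))
    print('pos',np.round(st['position'],4),'yaw_y',np.degrees(np.arctan2(R[1,1],R[0,1])).round(1),'tool d',d.round(4),'n',np.linalg.norm(d).round(3),'f',np.round(st['ft_force'],1),'w',round(float(st['width']),4),'t',st['time'],'q6',round(st['qpos'][5],1))
    if yjaw is not None: print('roll',-np.radians((yjaw-np.degrees(np.arctan2(R[1,1],R[0,1]))+90)%180-90))
E
python3 -c "
from h import *
to([.48,-.36,.40],58)"
```

```text
time: 0.77
position: [0.1698, -0.6799, 0.397]
tool_rot: [[0.375, 0.927, 0.001], [0.927, -0.375, -0.004], [-0.003, 0.002, -1.0]]
ft_force: [0.1, -0.0, -1.0]
width: 0.0599
time: 1.43
position: [0.1696, -0.679, 0.3935]
tool_rot: [[-0.524, 0.852, -0.0], [0.852, 0.524, 0.001], [0.001, 0.0, -1.0]]
ft_force: [-0.5, 0.3, -0.3]
width: 0.0601
time: 1.77
position: [0.1696, -0.679, 0.3935]
tool_rot: [[-0.852, 0.524, -0.0], [0.524, 0.852, 0.001], [0.0, 0.001, -1.0]]
ft_force: [-0.6, 0.4, -0.2]
width: 0.06
pos [ 0.1696 -0.679   0.3935] yaw_y 58.4 tool d [-0.0975  0.4343 -0.0063] n 0.445 f [-0.6  0.4 -0.2] w 0.06 t 1.7667 q6 -136.3
roll 0.007461506570548398
```

```bash
python3 -m handwheel '[[-0.007,0.033,0,0],[-0.007,0.033,0,0],[-0.007,0.033,0,0],[-0.007,0.033,0,0],[-0.007,0.033,0,0],[-0.007,0.033,0,0],[-0.007,0.033,0,0],[-0.007,0.033,0,0]]' >/dev/null
python3 -m handwheel '[[-0.008,0.034,0,0],[-0.008,0.034,0,0],[-0.008,0.034,0,0],[-0.008,0.034,0,0],[-0.008,0.034,0,0]]'
python3 -c "
from h import *
to([.458,.308,.38],58)"
```

```text
time: 2.85
position: [0.4814, -0.3599, 0.3938]
tool_rot: [[-0.849, 0.529, -0.0], [0.529, 0.849, 0.0], [0.0, 0.0, -1.0]]
ft_force: [0.4, -0.1, -0.6]
width: 0.0598
pos [ 0.4814 -0.3599  0.3938] yaw_y 58.1 tool d [0.3728 0.5547 0.0139] n 0.668 f [ 0.4 -0.1 -0.6] w 0.0598 t 2.85 q6 -97.1
roll 0.001648382618898859
```

```bash
python3 -m handwheel '[[0.019,0.028,0,0],[0.019,0.028,0,0],[0.019,0.028,0,0],[0.019,0.028,0,0],[0.019,0.028,0,0],[0.019,0.028,0,0],[0.019,0.028,0,0],[0.019,0.028,0,0]]' >/dev/null
python3 -m handwheel '[[0.019,0.028,0,0],[0.019,0.028,0,0],[0.019,0.028,0,0],[0.019,0.028,0,0],[0.019,0.028,0,0],[0.019,0.028,0,0],[0.019,0.028,0,0],[0.019,0.028,0,0]]' >/dev/null
python3 -m handwheel '[[0.018,0.028,0,0],[0.018,0.028,0,0],[0.018,0.028,0,0],[0.011,0.018,0,0],[0,0,0,0]]'
python3 - <<'E'
from h import *
to([.458,.308,.26],58)
for n in ('scene','top'): shot(n,n+'1.png')
E
```

```text
time: 4.6
position: [0.4575, 0.3035, 0.3934]
tool_rot: [[-0.85, 0.526, -0.001], [0.526, 0.85, 0.0], [0.001, -0.0, -1.0]]
ft_force: [-1.0, -0.2, 0.1]
width: 0.06
pos [0.4575 0.3035 0.3934] yaw_y 58.2 tool d [0.0018 0.0041 0.1334] n 0.134 f [-1.  -0.2  0.1] w 0.06 t 4.6 q6 -27.1
roll 0.004292636022645332
```

View pics/scene1.png

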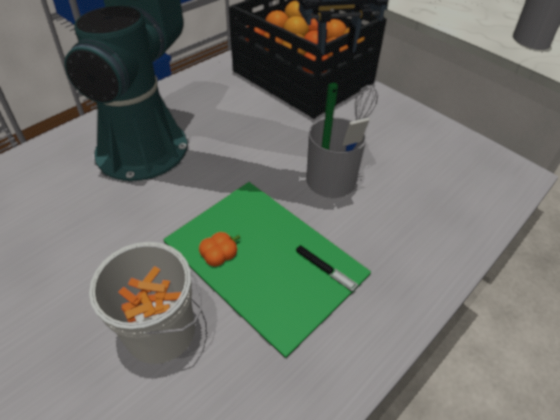

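```bash
python3 -m handwheel '[[0,0.004,0.035,0],[0.002,0,0.035,0],[0,0,0.03,0],[0,0,0.02,0],[0,0,0.012,0],[0,0,0,0]]'
python3 - <<'E'
from h import *
for n in ('scene','top'): shot(n,n+'2.png')
a=cv2.imread('pics/scene2.png')[40:180,270:410]; b=cv2.imread('pics/top2.png')[170:270,80:210]
cv2.imwrite('pics/c3.png',np.hstack([cv2.resize(a,(400,400),interpolation=cv2.INTER_CUBIC),cv2.resize(b,(400,400),interpolation=cv2.INTER_CUBIC)]))
E
```

```text
time: 5.2
position: [0.4575, 0.3035, 0.2597]
tool_rot: [[-0.848, 0.529, -0.003], [0.529, 0.848, -0.002], [0.002, -0.003, -1.0]]
ft_force: [-0.4, 0.1, 0.1]
width: 0.0601
```

View pics/c3.png

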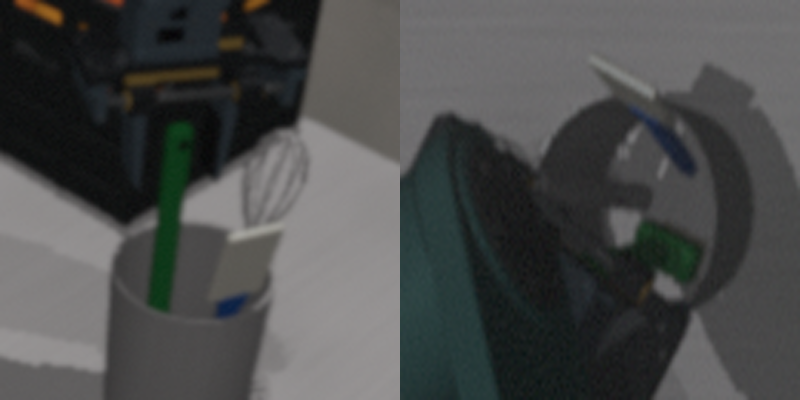

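```bash
python3 -m handwheel '[[0,0,0,0],[0,0,0,0],[0,0,0,0],[0,0,0,0],[0,0,0,0],[0,0,0,0]]' 0.0
```

```text
time: 5.8
position: [0.4584, 0.3051, 0.2622]
tool_rot: [[-0.849, 0.528, 0.0], [0.528, 0.849, 0.0], [-0.0, 0.0, -1.0]]
ft_force: [0.6, 0.6, 0.9]
width: 0.0236
```

```bash
python3 -m handwheel '[[0,0,-0.01,0],[0,0,-0.015,0],[0,0,-0.02,0],[0,0,-0.02,0],[0,0,-0.02,0],[0,0,-0.025,0],[0,0,-0.025,0],[0,0,-0.025,0]]'
python3 -m handwheel '[[0,0,-0.025,0],[0,0,-0.02,0],[0,0,-0.01,0],[0,0,0,0]]'
python3 - <<'E'
from h import *
for n in ('scene','top'): shot(n,n+'3.png')
E
```

```text
time: 6.47
position: [0.458, 0.3048, 0.4238]
tool_rot: [[-0.849, 0.528, 0.0], [0.528, 0.849, 0.0], [0.0, 0.0, -1.0]]
ft_force: [1.0, -0.4, -1.4]
width: 0.0234
time: 6.8
position: [0.4587, 0.3052, 0.4795]
tool_rot: [[-0.849, 0.528, 0.003], [0.528, 0.849, 0.002], [-0.002, 0.003, -1.0]]
ft_force: [0.4, 0.6, -1.0]
width: 0.0233
```

View pics/scene3.png

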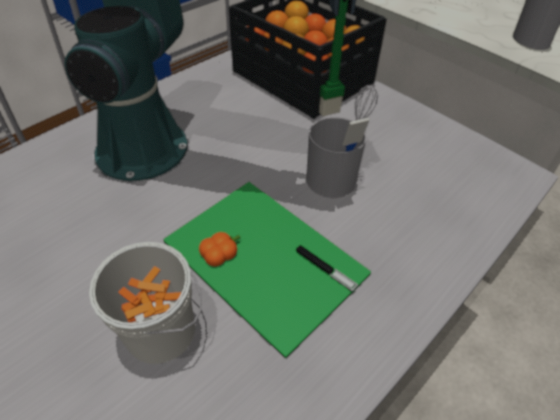

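View pics/top3.png

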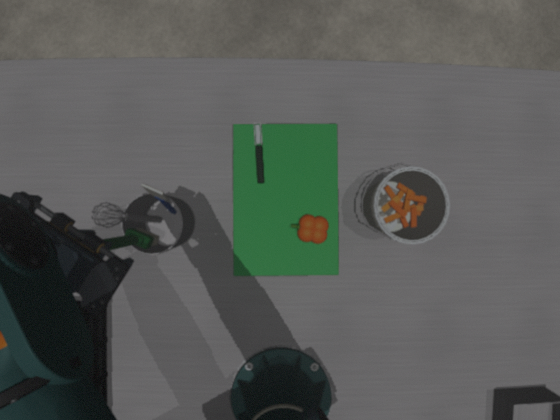

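```bash
python3 -m handwheel '[[0,0,-0.02,-0.111],[0,0,-0.02,-0.111],[0,0,-0.02,-0.111],[0,0,-0.02,-0.111],[0,0,0,-0.111],[0,0,0,0]]'
python3 -c "
from h import *
to([.62,.40,.55],90)"
```

```text
time: 7.4
position: [0.4583, 0.3049, 0.5562]
tool_rot: [[-1.0, -0.003, -0.001], [-0.003, 1.0, -0.0], [0.001, -0.0, -1.0]]
ft_force: [-0.2, 0.5, -1.7]
width: 0.0231
pos [0.4583 0.3049 0.5562] yaw_y 90.2 tool d [-0.162   0.0945  0.0061] n 0.188 f [-0.2  0.5 -1.7] w 0.0231 t 7.4 q6 -59.0
roll 0.0034859021224399865
```

```bash
python3 -m handwheel '[[-0.027,0.016,0,0],[-0.027,0.016,0,0],[-0.027,0.016,0,0],[-0.027,0.016,0,0],[-0.027,0.016,0,0],[-0.027,0.016,0,0],[0,0,0,0]]'
python3 -m handwheel '[[0,0,0.035,0],[0,0,0.035,0],[0,0,0.035,0],[0,0,0.035,0],[0,0,0.035,0],[0,0,0.035,0],[0,0,0.03,0],[0,0,0.02,0]]'
python3 -m handwheel '[[0,0,0.01,0],[0,0,0.01,0],[0,0,0.005,0],[0,0,0,0]]'
python3 - <<'E'
from h import *
to([.62,.40,.257])
for n in ('scene','top'): shot(n,n+'4.png')
E
```

```text
time: 7.98
position: [0.6235, 0.4023, 0.5515]
tool_rot: [[-1.0, 0.006, -0.005], [0.006, 1.0, -0.003], [0.005, -0.003, -1.0]]
ft_force: [0.6, 0.4, -1.4]
width: 0.0231
time: 8.65
position: [0.6183, 0.3993, 0.2911]
tool_rot: [[-1.0, 0.006, -0.005], [0.006, 1.0, -0.003], [0.005, -0.003, -1.0]]
ft_force: [0.7, -0.2, -1.1]
width: 0.0237
time: 8.98
position: [0.6203, 0.4005, 0.2712]
tool_rot: [[-1.0, 0.003, -0.001], [0.003, 1.0, -0.0], [0.001, -0.0, -1.0]]
ft_force: [0.6, 0.6, -0.6]
width: 0.024
pos [0.6203 0.4005 0.2712] yaw_y 89.8 tool d [ 0.0002 -0.0005  0.0142] n 0.014 f [ 0.6  0.6 -0.6] w 0.024 t 8.9833 q6 -58.8
```

View pics/scene4.png

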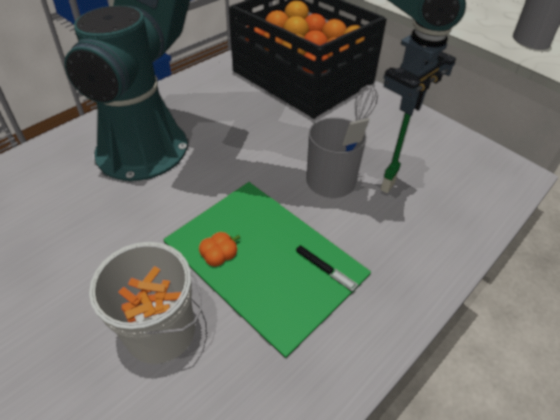

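```bash
python3 -m handwheel '[[0,0,0.005,0],[0,0,0.005,0],[0,0,0.004,0],[0,0,0.003,0],[0,0,0,0]]'
```

```text
time: 9.5
position: [0.6216, 0.4013, 0.257]
tool_rot: [[-1.0, 0.002, 0.003], [0.002, 1.0, 0.002], [-0.003, 0.002, -1.0]]
ft_force: [-0.8, -0.3, 13.2]
width: 0.0235
```

Contact (13 N). Now the arc.

```bash
python3 -m handwheel '[[-0.012,0,0,0],[-0.012,0,0.001,0],[-0.012,0,0.002,0],[-0.012,0,0.002,0],[-0.012,0,0.003,0],[-0.012,0,0.003,0],[0,0,0,0]]'
python3 - <<'E'
from h import *
to([.62,.40,.257])
for n in ('scene','top'): shot(n,n+'5.png')
E
```

```text
time: 10.08
position: [0.6961, 0.4013, 0.2469]
tool_rot: [[-1.0, 0.003, 0.006], [0.003, 1.0, 0.003], [-0.006, 0.003, -1.0]]
ft_force: [4.2, 1.0, 17.2]
width: 0.022
pos [0.6961 0.4013 0.2469] yaw_y 89.9 tool d [ 0.076  -0.0014 -0.0105] n 0.077 f [ 4.2  1.  17.2] w 0.022 t 10.0833 q6 -61.5
```

View pics/scene5.png

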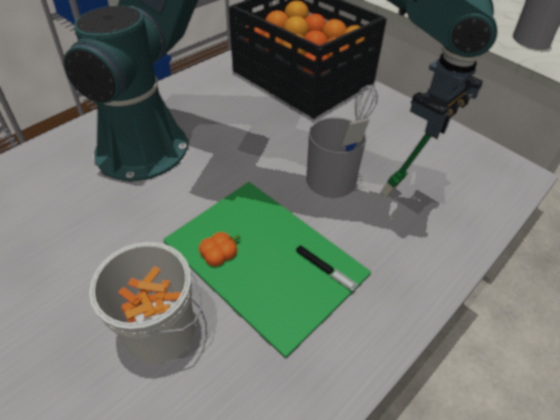

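```bash
python3 -m handwheel '[[-0.018,0,0.007,0],[-0.023,0,0.009,0],[-0.021,0,0.011,0],[-0.020,0,0.013,0],[-0.019,0,0.015,0],[-0.018,0,0.016,0],[-0.016,0,0.018,0],[0,0,0,0]]'
python3 - <<'E'
from h import *
for n in ('scene','top'): shot(n,n+'6.png')
E
```

```text
time: 10.85
position: [0.8292, 0.3992, 0.1513]
tool_rot: [[-1.0, 0.003, -0.001], [0.003, 1.0, -0.001], [0.001, -0.001, -1.0]]
ft_force: [1.2, -0.5, 1.1]
width: 0.022
```

View pics/scene6.png

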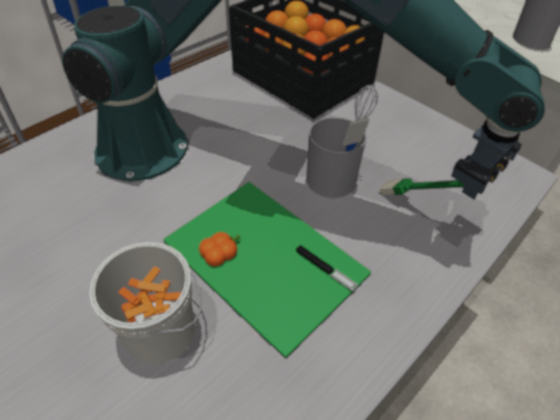

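```bash
python3 -m handwheel '[[-0.017,0,0.020,0],[-0.014,0,0.021,0],[-0.011,0,0.022,0],[-0.008,0,0.023,0],[-0.005,0,0.023,0],[-0.002,0,0.022,0],[0,0,0.009,0],[0,0,0,0]]'
python3 - <<'E'
from h import *
for n in ('scene','top'): shot(n,n+'7.png')
E
```

```text
time: 11.62
position: [0.8828, 0.3998, 0.0123]
tool_rot: [[-1.0, 0.002, -0.003], [0.002, 1.0, -0.001], [0.003, -0.001, -1.0]]
ft_force: [-1.1, -0.5, -1.1]
width: 0.0217
```

View pics/scene7.png

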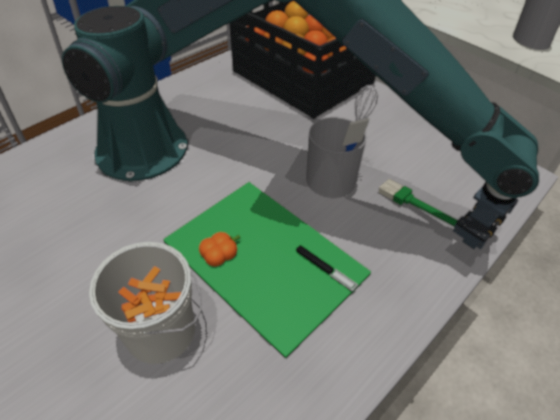

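```bash
python3 -m handwheel '[[0,0,0.004,0],[0,0,0.003,0],[0,0,0,0]]'
python3 -m handwheel '[[0,0,0,0],[0,0,0,0],[0,0,0,0],[0,0,0,0]]' 0.06
python3 -m handwheel '[[0,0,-0.02,0],[0,0,-0.04,0],[0,0,-0.04,0],[0,0,-0.04,0],[0,0,-0.04,0],[0,0,-0.02,0],[0,0,0,0]]' 0.085
python3 - <<'E'
from h import *
for n in ('scene','top'): shot(n,n+'8.png')
E
```

```text
time: 11.97
position: [0.8847, 0.4004, 0.0088]
tool_rot: [[-1.0, 0.002, 0.001], [0.002, 1.0, 0.0], [-0.001, 0.0, -1.0]]
ft_force: [1.6, -0.6, 1.0]
width: 0.0219
time: 12.3
position: [0.8845, 0.4002, 0.0081]
tool_rot: [[-1.0, 0.002, 0.0], [0.002, 1.0, 0.0], [-0.0, 0.0, -1.0]]
ft_force: [-0.1, 0.2, 0.7]
width: 0.0456
time: 12.88
position: [0.8869, 0.4012, 0.2176]
tool_rot: [[-1.0, 0.002, 0.009], [0.002, 1.0, 0.004], [-0.009, 0.004, -1.0]]
ft_force: [0.9, -1.0, -0.1]
width: 0.085
```

View pics/scene8.png

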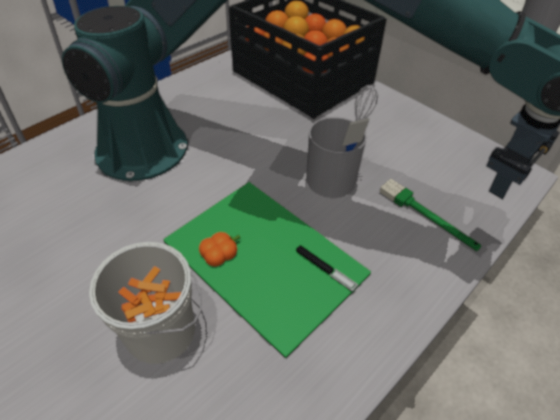

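View pics/top8.png

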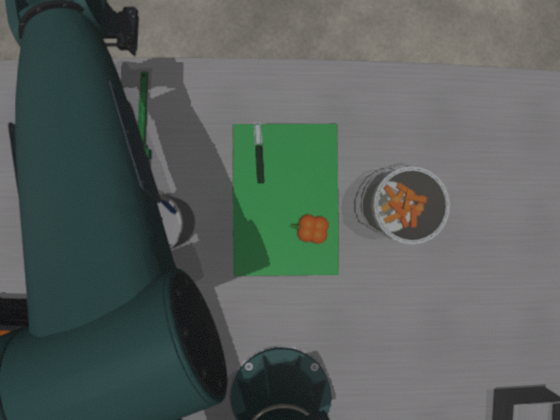

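Run:
```python
from h import *
s=load('scene8');p=s['pixels'].astype(int)
m=((p[...,1]>p[...,0]+25)&(p[...,1]>p[...,2]+25)).astype(np.uint8); m[:150]=0;m[:,:375]=0;m[255:]=0
ys,xs=np.nonzero(m);print(xs.min(),xs.max(),ys.min(),ys.max())
w=np.array([onz(s,(x,y),.014)[:2] for x,y in zip(xs,ys)])
c=w.mean(0);u,sv,v=np.linalg.svd(w-c);d=v[0];d=d if d[0]>0 else -d
t=(w-c)@d;q=(w-c)@np.array([-d[1],d[0]])
print('c',c,'dir',np.degrees(np.arctan2(d[1],d[0])),'ext',t.min(),t.max())
for a,b in [(t.min(),t.min()+.015),(t.min()+.015,t.min()+.03),(t.min()+.03,t.min()+.045),(t.max()-.1,t.max()-.05),(t.max()-.05,t.max())]:
    k=(t>=a)&(t<b);print(a,q[k].min(),q[k].max())
print('ferrule end',c+d*t.min(),'butt',c+d*t.max())
a=cv2.imread('pics/scene8.png')[165:260,370:490];cv2.imwrite('pics/c8.png',cv2.resize(a,None,fx=6,fy=6,interpolation=cv2.INTER_CUBIC))
```

```text
395 479 188 249
c [0.76262893 0.39973145] dir -2.2846260351520935 ext -0.10771056450334139 0.14442520089141656
-0.10771056450334139 -0.0318777918160639 0.0327106541148232
-0.09271056450334139 -0.032775615945469544 0.03275195054294534
-0.07771056450334139 -0.028365113598116467 0.018045163690013306
0.04442520089141655 -0.01104643386238166 0.013806282173102785
0.09442520089141655 -0.009494190209317223 0.011151087698256427
ferrule end [0.65500398 0.40402519] butt [0.90693933 0.39397413]
```

View pics/c8.png

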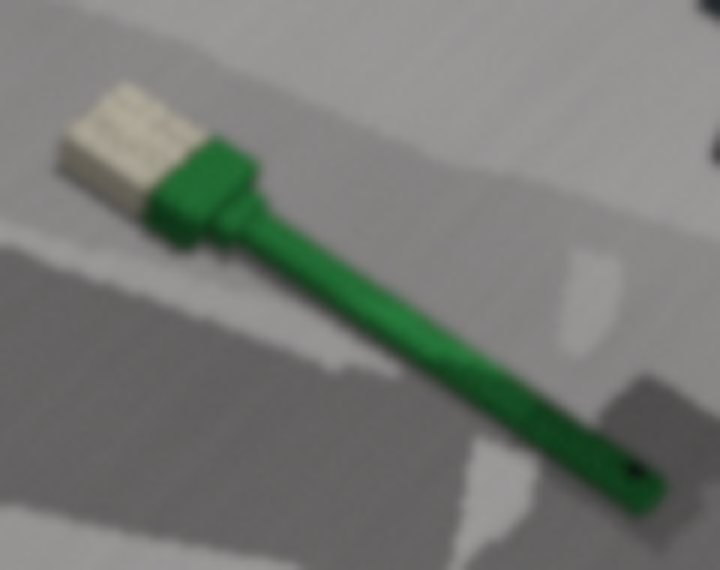

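```bash
python3 -m handwheel '[[0.03,0,0,0.035],[0.031,0,0,0],[0.031,0,0,0],[0.031,0,0,0],[0.031,0,0,0],[0.031,0,0,0],[0.031,0,0,0],[0,0,0,0]]' 0.085
python3 -c "
from h import *
to([.668,.403,.004],88)"
```

```text
time: 13.65
position: [0.663, 0.4069, 0.2057]
tool_rot: [[-0.999, 0.035, -0.005], [0.035, 0.999, -0.002], [0.005, -0.002, -1.0]]
ft_force: [-0.2, -1.1, -0.7]
width: 0.0849
pos [0.663  0.4069 0.2057] yaw_y 88.0 tool d [-0.0061 -0.0032  0.2017] n 0.202 f [-0.2 -1.1 -0.7] w 0.0849 t 13.65 q6 -58.2
roll -0.00021952491533891588
```

```bash
python3 -m handwheel '[[-0.005,-0.004,0.035,0],[0,0,0.035,0],[0,0,0.035,0],[0,0,0.035,0],[0,0,0.03,0],[0,0,0.02,0],[0,0,0.008,0],[0,0,0,0]]'
python3 - <<'E'
from h import *
to([.668,.403,.004],88)
for n in ('scene','top'): shot(n,n+'9.png')
a=cv2.imread('pics/scene9.png')[100:260,330:510];cv2.imwrite('pics/c9.png',cv2.resize(a,None,fx=4,fy=3.5,interpolation=cv2.INTER_CUBIC))
E
```

```text
time: 14.32
position: [0.6716, 0.4017, 0.0065]
tool_rot: [[-0.999, 0.037, -0.004], [0.037, 0.999, -0.003], [0.004, -0.003, -1.0]]
ft_force: [0.8, 0.5, -0.7]
width: 0.0848
pos [0.6716 0.4017 0.0065] yaw_y 87.9 tool d [0.0036 0.0011 0.0025] n 0.005 f [ 0.8  0.5 -0.7] w 0.0848 t 14.3167 q6 -58.7
roll -0.0019366727176327874
```

View pics/c9.png

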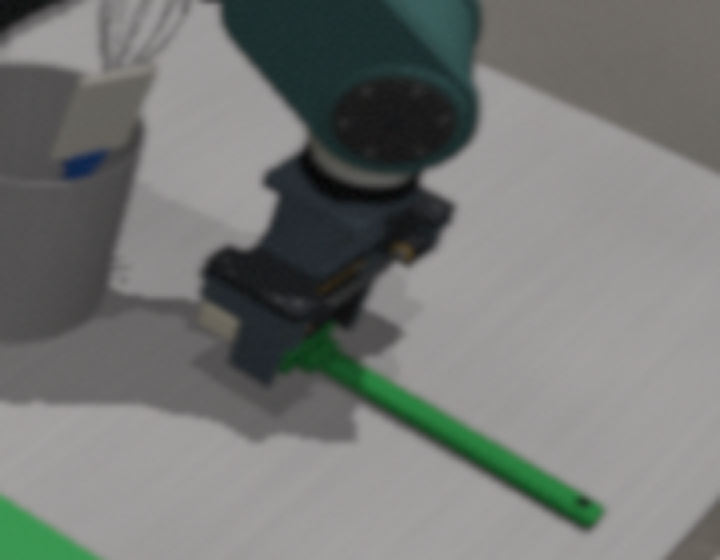

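```bash
python3 -m handwheel '[[0.003,0,0.001,0],[0,0,0,0],[0,0,0,0],[0,0,0,0],[0,0,0,0],[0,0,0,0]]' 0.05
python3 -m handwheel '[[0,0,-0.01,0],[0,0,-0.015,0],[0,0,-0.015,0],[0,0,-0.01,0],[0,0,-0.01,0],[0,0,0,0]]'
python3 - <<'E'
from h import *
for n in ('scene','top'): shot(n,n+'10.png')
a=cv2.imread('pics/scene10.png')[100:260,330:510];cv2.imwrite('pics/c10.png',cv2.resize(a,None,fx=4,fy=3.5,interpolation=cv2.INTER_CUBIC))
E
```

```text
time: 14.92
position: [0.6707, 0.4031, 0.0095]
tool_rot: [[-0.999, 0.037, 0.0], [0.037, 0.999, 0.0], [-0.0, 0.0, -1.0]]
ft_force: [-0.8, -1.6, 4.8]
width: 0.0538
time: 15.42
position: [0.6717, 0.4038, 0.0723]
tool_rot: [[-0.999, 0.037, 0.003], [0.037, 0.999, 0.002], [-0.003, 0.002, -1.0]]
ft_force: [0.5, 0.5, -0.3]
width: 0.0539
```

View pics/c10.png

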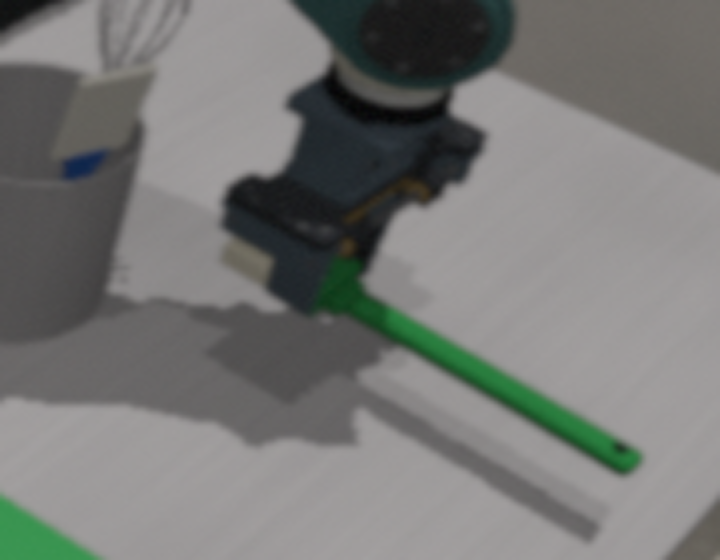

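```bash
python3 -m handwheel '[[0,0,0,0],[0,0,0,0],[0,0,0,0]]' 0.053
python3 -m handwheel '[[0,0,0,0],[0,0,0,0],[0,0,0,0]]' 0.0536
python3 - <<'E'
from h import *
for n in ['scene']: shot(n,n+'11.png')
a=cv2.imread('pics/scene11.png')[100:260,330:510];cv2.imwrite('pics/c11.png',cv2.resize(a,None,fx=4,fy=3.5,interpolation=cv2.INTER_CUBIC))
E
```

```text
time: 15.77
position: [0.6701, 0.4028, 0.0681]
tool_rot: [[-0.999, 0.037, -0.001], [0.037, 0.999, -0.001], [0.001, -0.001, -1.0]]
ft_force: [-0.7, -0.7, -0.7]
width: 0.0539
time: 16.02
position: [0.6704, 0.403, 0.0687]
tool_rot: [[-0.999, 0.037, -0.0], [0.037, 0.999, -0.0], [0.0, -0.0, -1.0]]
ft_force: [-0.3, 0.4, -1.2]
width: 0.0542
```

View pics/c11.png

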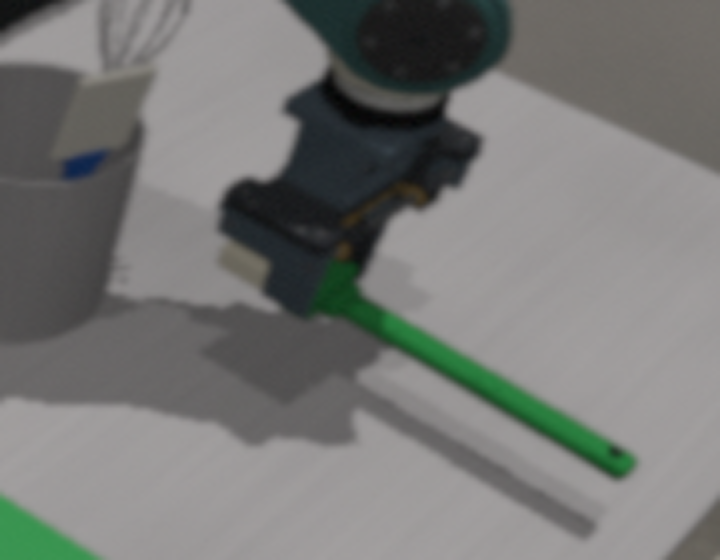

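```bash
python3 -m handwheel '[[0,0,0,0],[0,0,0,0]]' 0.0539
python3 - <<'E'
from h import *
for n in ['scene']: shot(n,n+'12.png')
a=cv2.imread('pics/scene12.png')[100:260,330:510];cv2.imwrite('pics/c12.png',cv2.resize(a,None,fx=4,fy=3.5,interpolation=cv2.INTER_CUBIC))
E
python3 -m handwheel '[[0,0,0,0],[0,0,0,0]]' 0.0542
python3 - <<'E'
from h import *
for n in ['scene']: shot(n,n+'13.png')
a=cv2.imread('pics/scene13.png')[100:260,330:510];cv2.imwrite('pics/c13.png',cv2.resize(a,None,fx=4,fy=3.5,interpolation=cv2.INTER_CUBIC))
E
```

```text
time: 16.23
position: [0.6705, 0.403, 0.0689]
tool_rot: [[-0.999, 0.037, -0.0], [0.037, 0.999, -0.0], [0.0, -0.0, -1.0]]
ft_force: [0.9, -0.2, -0.6]
width: 0.0538
time: 16.45
position: [0.6705, 0.403, 0.069]
tool_rot: [[-0.999, 0.037, 0.0], [0.037, 0.999, 0.0], [-0.0, 0.0, -1.0]]
ft_force: [-0.2, 0.1, -0.4]
width: 0.0541
```

View pics/c12.png

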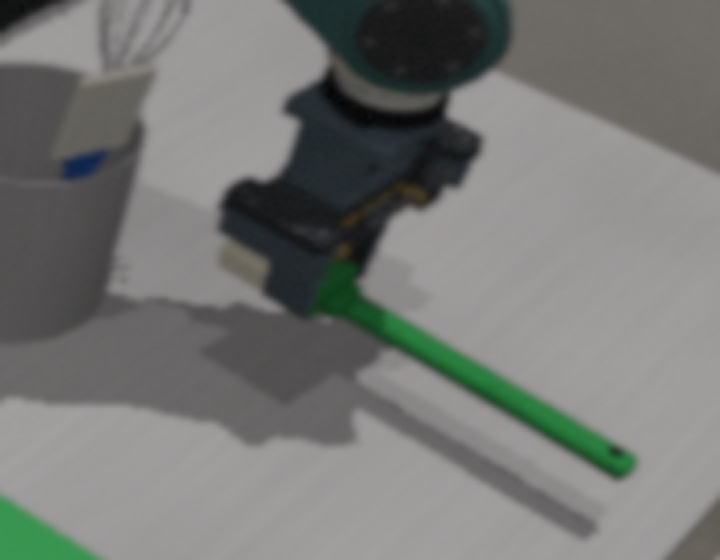

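View pics/c13.png

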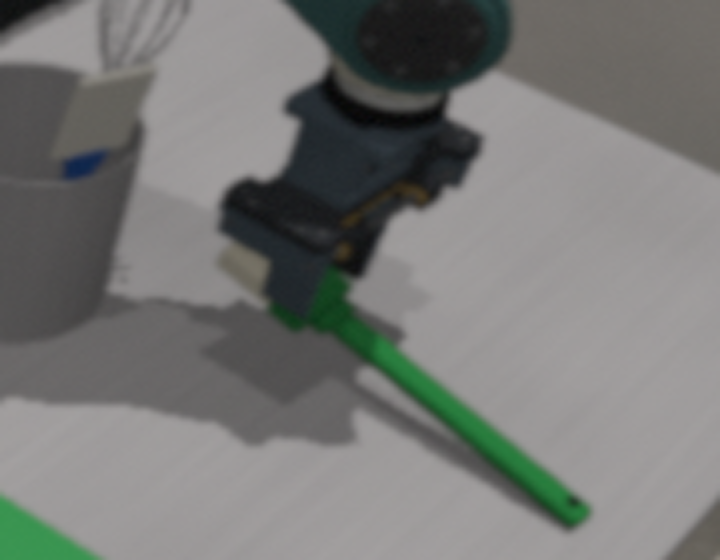

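```bash
python3 -m handwheel '[[0,0,0,0],[0,0,0,0]]' 0.045
python3 - <<'E'
from h import *
for n in ['scene']: shot(n,n+'14.png')
a=cv2.imread('pics/scene14.png')[100:260,330:510];cv2.imwrite('pics/c14.png',cv2.resize(a,None,fx=4,fy=3.5,interpolation=cv2.INTER_CUBIC))
E
```

```text
time: 16.67
position: [0.6705, 0.403, 0.0691]
tool_rot: [[-0.999, 0.037, 0.0], [0.037, 0.999, 0.0], [-0.0, 0.0, -1.0]]
ft_force: [-0.9, 0.3, -0.5]
width: 0.0458
```

View pics/c14.png

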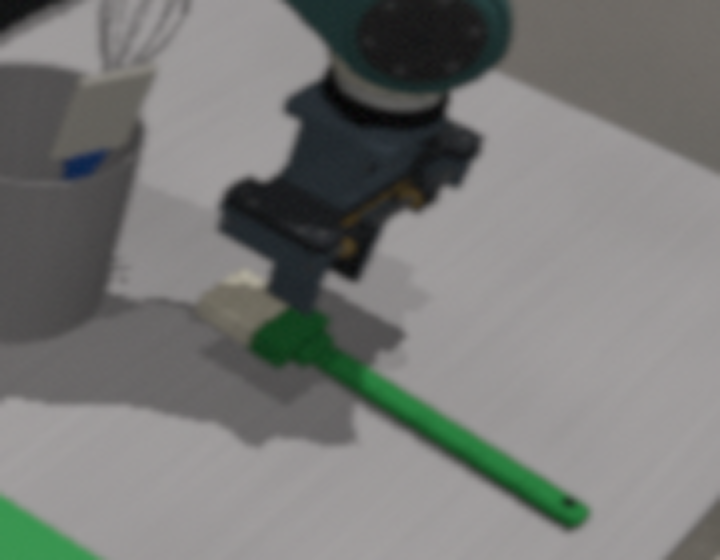

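```bash
python3 -m handwheel '[[0,0,-0.04,0],[0,0,-0.04,0],[0,0,-0.04,0],[0,0,-0.02,0],[0,0,0,0]]' 0.085
cat >> h.py <<'E'
def brush(s,zc=.014):
    p=s['pixels'].astype(int)
    m=((p[...,1]>p[...,0]+25)&(p[...,1]>p[...,2]+25)).astype(np.uint8); m[:150]=0;m[:,:375]=0;m[258:]=0
    ys,xs=np.nonzero(m); w=np.array([onz(s,(x,y),zc)[:2] for x,y in zip(xs,ys)])
    c=w.mean(0);u,sv,v=np.linalg.svd(w-c);d=v[0];d=d if d[0]>0 else -d
    t=(w-c)@d
    h=w[t<t.min()+.03]; n=w[t>t.max()-.15]; 
    hc=(h.mean(0)); nc=n.mean(0); dd=nc-hc
    print('axis',np.degrees(np.arctan2(dd[1],dd[0])),'ferrule mid',hc,'ferrule end',c+d*t.min(),'butt',c+d*t.max(),'len',np.ptp(t))
E
python3 - <<'E'
from h import *
s=shot('scene','scene15.png'); brush(s); to([.668,.403,.004])
E
```

```text
time: 17.13
position: [0.6728, 0.4043, 0.2156]
tool_rot: [[-0.999, 0.037, 0.007], [0.037, 0.999, 0.004], [-0.007, 0.004, -1.0]]
ft_force: [0.9, 0.4, -0.1]
width: 0.0756
axis -4.110624315456325 ferrule mid [0.6661256 0.4050085] ferrule end [0.6508687  0.40584393] butt [0.90136263 0.38808404] len 0.25112272640789324
pos [0.6717 0.4037 0.2123] yaw_y 87.9 tool d [ 0.0045 -0.0014  0.2083] n 0.208 f [-0.3 -0.   0.1] w 0.0796 t 17.1833 q6 -58.6
```

View pics/scene15.png

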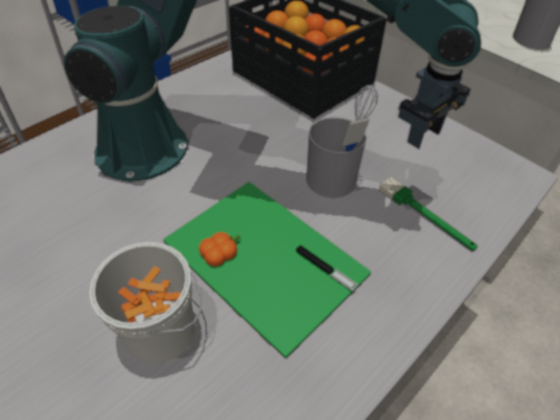

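```bash
python3 -m handwheel '[[0.008,0,0.035,0.03],[0,0,0.035,0],[0,0,0.035,0],[0,0,0.035,0],[0,0,0.03,0],[0,0,0.022,0],[0,0,0.012,0],[0,0,0,0]]' 0.085
python3 -m handwheel '[[0,0,0,0],[0,0,0,0],[0,0,0,0],[0,0,0,0],[0,0,0,0]]' 0.045
python3 -m handwheel '[[0,0,-0.02,0],[0,0,-0.03,0],[0,0,-0.03,0],[0,0,-0.03,0],[0,0,-0.03,0],[0,0,-0.02,0],[0,0,0,0]]'
python3 -m handwheel '[[0,0,0,0],[0,0,0,0]]' 0.0539
python3 -m handwheel '[[0,0,0,0],[0,0,0,0]]' 0.054
cat >> h.py <<'E'
def crop(fn,o,box=(100,260,330,510)):
    s=shot('scene',fn+'.png'); a=s['pixels'][box[0]:box[1],box[2]:box[3],::-1]
    cv2.imwrite('pics/'+o+'.png',cv2.resize(a,(720,560),interpolation=cv2.INTER_CUBIC))
E
python3 -c "
from h import *
crop('scene16','c16',(60,260,310,550))"
```

```text
time: 17.85
position: [0.661, 0.4024, 0.0023]
tool_rot: [[-0.998, 0.067, -0.004], [0.067, 0.998, -0.002], [0.004, -0.002, -1.0]]
ft_force: [1.0, 0.6, 0.9]
width: 0.0849
time: 18.27
position: [0.6626, 0.4034, 0.0052]
tool_rot: [[-0.998, 0.067, 0.0], [0.067, 0.998, 0.0], [-0.0, 0.0, -1.0]]
ft_force: [0.2, -0.3, -0.7]
width: 0.0547
time: 18.85
position: [0.6645, 0.4045, 0.1705]
tool_rot: [[-0.998, 0.067, 0.006], [0.067, 0.998, 0.003], [-0.006, 0.004, -1.0]]
ft_force: [-0.1, 0.5, -0.8]
width: 0.0539
time: 19.02
position: [0.6619, 0.403, 0.1637]
tool_rot: [[-0.998, 0.067, -0.001], [0.067, 0.998, -0.001], [0.001, -0.001, -1.0]]
ft_force: [-0.2, 0.4, -0.8]
width: 0.0542
time: 19.18
position: [0.6618, 0.4029, 0.1632]
tool_rot: [[-0.998, 0.067, -0.002], [0.067, 0.998, -0.001], [0.002, -0.001, -1.0]]
ft_force: [-0.0, -0.8, -1.2]
width: 0.0543
```

View pics/c16.png

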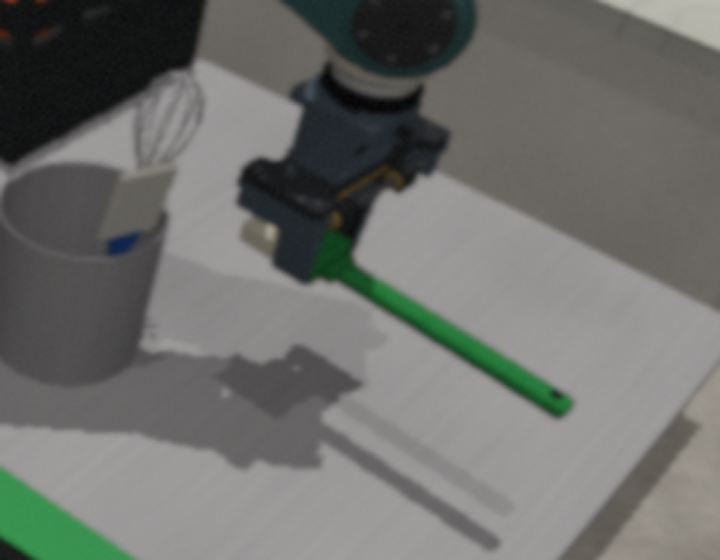

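```bash
python3 -m handwheel '[[0,0,0,0],[0,0,0,0]]' 0.0541|tail -1
python3 -c "
from h import *
crop('scene17','c17',(60,260,310,550))"
```

```text
width: 0.0537
```

View pics/c17.png

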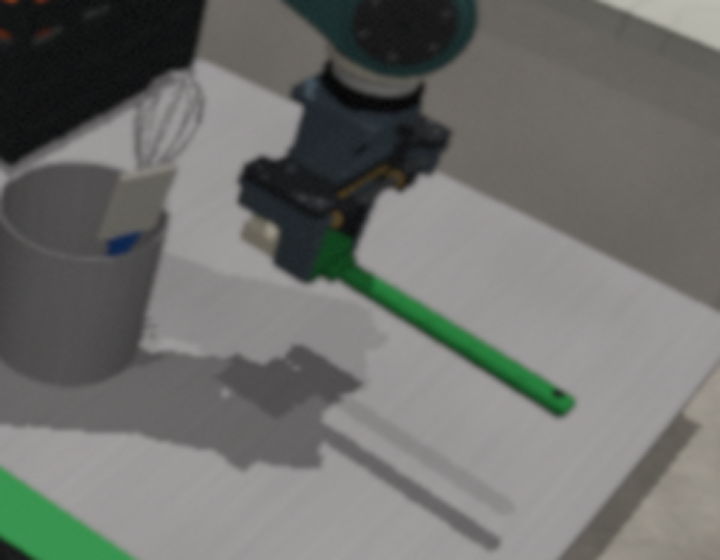

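```bash
python3 -m handwheel '[[0,0,0,0],[0,0,0,0]]' 0.05415|tail -1
python3 -c "
from h import *
crop('scene18','c18',(60,260,310,550))"
```

```text
width: 0.0541
```

View pics/c18.png

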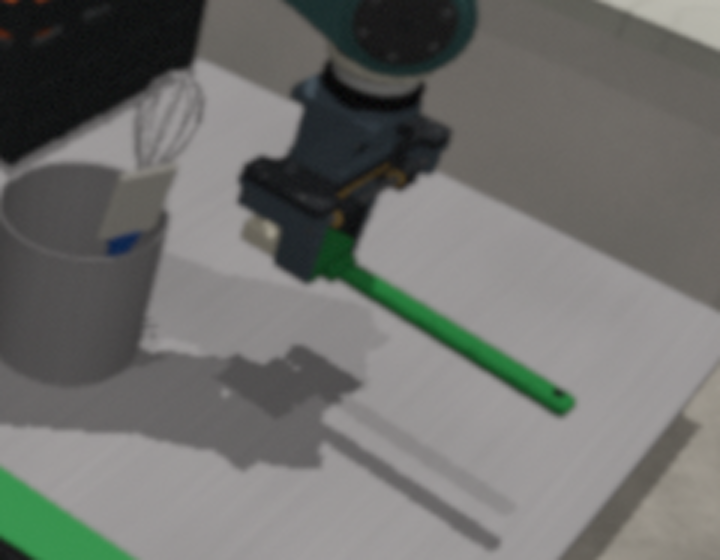

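```bash
python3 -m handwheel '[[0,0,0,0]]' 0.05418|tail -1; python3 -m handwheel '[[0,0,0,0]]' 0.0538|tail -1
python3 -c "
from h import *
crop('scene19','c19',(60,260,310,550))"
```

```text
width: 0.0541
width: 0.0538
```

View pics/c19.png

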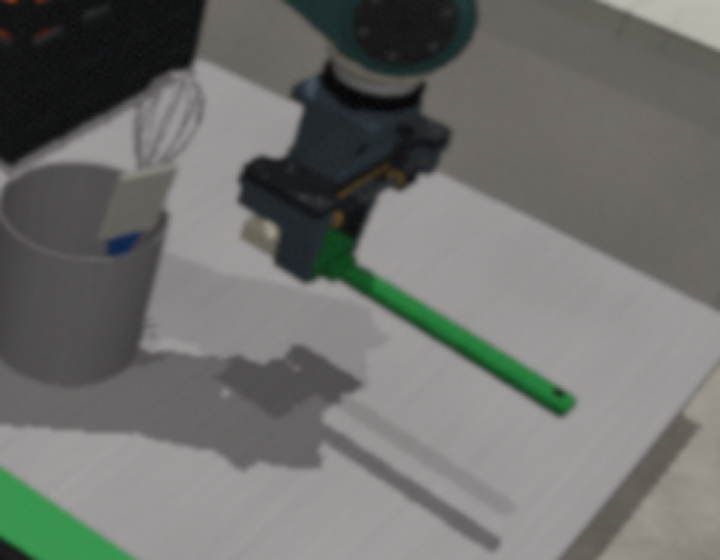

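```bash
python3 -m handwheel '[[0,0,0,0],[0,0,0,0.1],[0,0,0,0.1],[0,0,0,0.12],[0,0,0,0.12],[0,0,0,0.12],[0,0,0,0.12],[0,0,0,0.12]]' 0.04 |tail -1
python3 -m handwheel '[[0,0,0,0.12],[0,0,0,0.12],[0,0,0,0.12],[0,0,0,0.12],[0,0,0,0.1],[0,0,0,0.1],[0,0,0,0],[0,0,0,0]]'
python3 -c "
from h import *
to([.715,.42,.06],0)
crop('scene20','c20',(60,260,310,550))"
```

```text
width: 0.0537
time: 21.22
position: [0.6625, 0.4033, 0.165]
tool_rot: [[-0.027, 1.0, 0.0], [1.0, 0.027, 0.0], [0.0, 0.0, -1.0]]
ft_force: [0.4, 0.3, -0.5]
width: 0.054
pos [0.6625 0.4033 0.165 ] yaw_y 1.6 tool d [0.0152 0.0529 0.105 ] n 0.119 f [ 0.4  0.3 -0.5] w 0.054 t 21.2167 q6 28.1
roll 0.027070531789471285
```

View pics/c20.png

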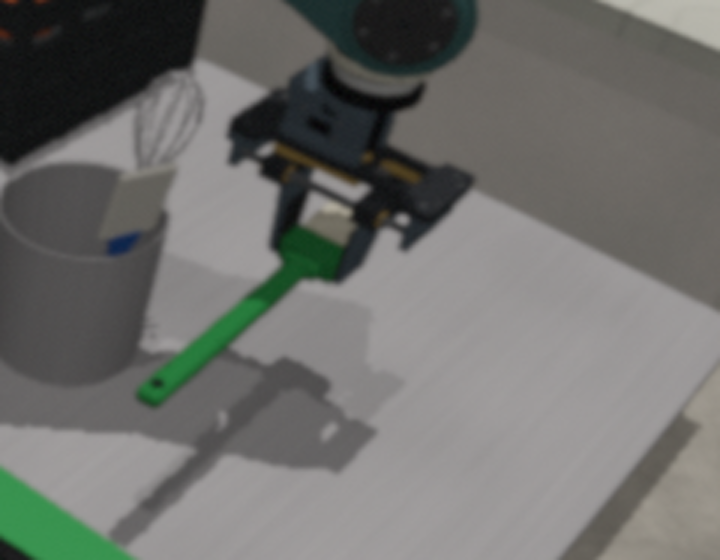

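```bash
python3 -m handwheel '[[0.005,0.02,0.02,0.027],[0.005,0.02,0.03,0],[0.005,0.012,0.03,0],[0,0,0.02,0],[0,0,0,0],[0,0,0,0]]' |head -2
python3 -c "
from h import *
to([.715,.42,.02],0)
shot('top','top21.png')
crop('scene21','c21',(60,260,310,550))"
```

```text
time: 21.77
position: [0.7133, 0.4182, 0.064]
pos [0.7133 0.4182 0.064 ] yaw_y -0.1 tool d [0.0018 0.0018 0.044 ] n 0.044 f [0.2 0.3 0. ] w 0.0539 t 21.7667 q6 28.9
roll -0.001581473939942595
```

View pics/c21.png

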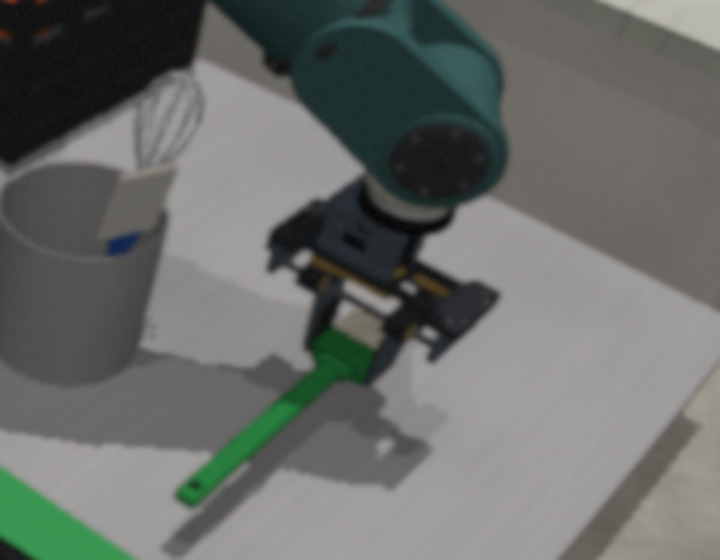

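View pics/top21.png

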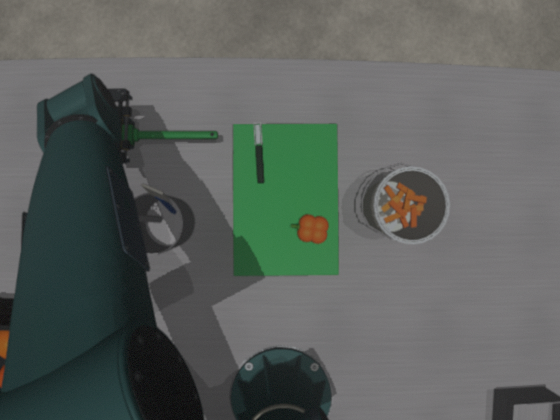

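```bash
python3 -c "
from h import *
s=load('scene21');t=load('top21')
q=(310+188*290/720,60+496*200/560);print(q)
print(tri(s,q,t,(218,135)))
for z in (.015,.0): print(onz(t,(233,124),z),onz(s,(369,271),z))
"
```

```text
(385.72222222222223, 237.14285714285714)
(array([0.72931257, 0.18895011, 0.07361999]), np.float64(0.03943343786489404))
[0.75647522 0.14383079 0.015     ] [0.75598668 0.14091057 0.015     ]
[0.75991041 0.14542746 0.        ] [0.75163981 0.15084308 0.        ]
```

```bash
python3 -c "
from h import *
s=load('scene21');t=load('top21')
for z in (.03,.045,.06,.075,.09): print(z,onz(s,(385.7,237.1),z)[:2],onz(t,(218,135),z)[:2])
print(proj(s,[.715,.18,.06]),proj(t,[.715,.18,.06]),proj(s,[.715,.18,.03]))
"
```

```text
0.03 [0.72815093 0.23948372] [0.72222627 0.18250647]
0.045 [0.73308478 0.22757215] [0.71923385 0.18033113]
0.06 [0.73801864 0.21566057] [0.71624143 0.17815578]
0.075 [0.7429525 0.203749 ] [0.71324902 0.17598043]
0.09 [0.74788635 0.19183742] [0.7102566  0.17380508]
[368.74559843 239.81461709] [217.29391999 135.45637887] [366.55343222 247.55256392]
```

```bash
python3 -c "
from h import *
s=load('scene21');t=load('top21')
print(tri(s,(372.7,237.1),t,(218,135)))
"
```

```text
(array([0.71767033, 0.17980107, 0.07213263]), np.float64(0.009981815228268078))
```

```bash
python3 -m handwheel '[[0,0,0.02,0],[0,0,0.02,0],[0,0,0.01,0],[0,0,0,0],[0,0,0,0]]' |grep -E 'pos|force'
python3 -m handwheel '[[-0.01,0,0,0],[-0.01,0,0,0],[-0.005,0,0,0],[-0.003,0,0,0],[0,0,0,0]]' |grep -E 'pos|force'
python3 -c "
from h import *
shot('top','top22.png')
crop('scene22','c22',(60,260,310,550))"
```

```text
position: [0.7137, 0.4183, 0.0137]
ft_force: [0.4, -0.3, -1.5]
position: [0.7146, 0.3897, 0.0155]
ft_force: [-0.1, -0.1, -1.4]
```

View pics/c22.png

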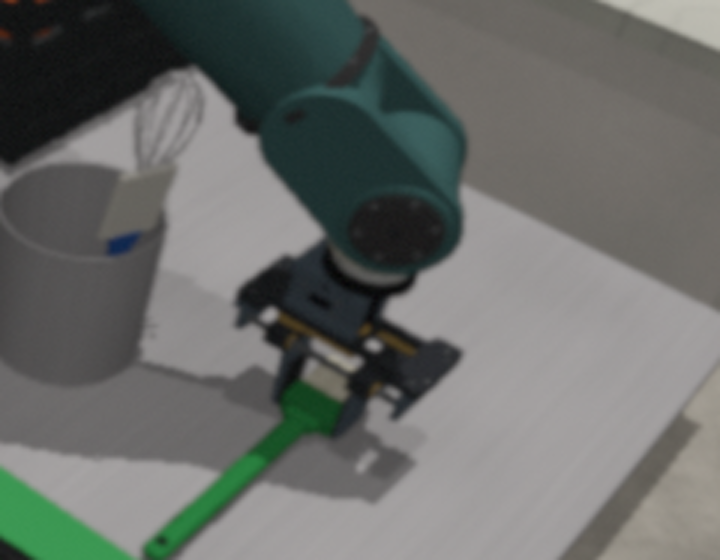

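```bash
python3 -m handwheel '[[0,0,0.004,0],[0,0,0,0]]' |grep -E 'pos|force'
python3 -m handwheel '[[-0.003,0,0,0],[-0.003,0,0,0],[-0.002,0,0,0],[0,0,0,0]]' |grep -E 'pos|force'
```

```text
position: [0.714, 0.3908, 0.0102]
ft_force: [-0.2, -0.0, -0.8]
position: [0.7149, 0.3847, 0.012]
ft_force: [-1.2, 14.2, -1.1]
```

```bash
python3 -m handwheel '[[-0.001,0,-0.01,0],[-0.001,0,-0.015,0],[-0.003,0,-0.02,0],[0,0,0,0]]' |grep -E 'pos|force'
python3 -c "
from h import *
crop('scene23','c23',(60,260,310,550))"
```

```text
position: [0.7162, 0.3783, 0.0599]
ft_force: [-0.7, -0.2, 0.2]
```

View pics/c23.png

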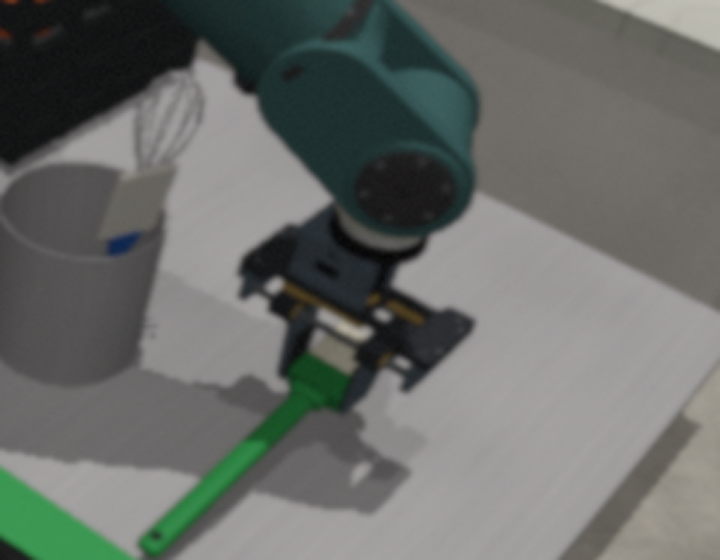

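```bash
python3 -m handwheel '[[0,0,0.01,0],[0,0,0.0,0]]' |grep -E 'pos|force'
python3 -m handwheel '[[-0.003,0,0,0],[0,0,0,0]]' |grep -E 'pos|force'
```

```text
position: [0.713, 0.3769, 0.0429]
ft_force: [0.2, 1.3, -0.6]
position: [0.7135, 0.3739, 0.0443]
ft_force: [0.5, -0.4, -0.6]
```

```bash
python3 -c "
from h import *
t=shot('top','top24.png')
crop('scene24','c24',(150,270,340,460))
a=t['pixels'][100:170,100:260,::-1];cv2.imwrite('pics/t24.png',cv2.resize(a,(800,350),interpolation=cv2.INTER_CUBIC))"
```

```text
(no output)
```

View pics/c24.png

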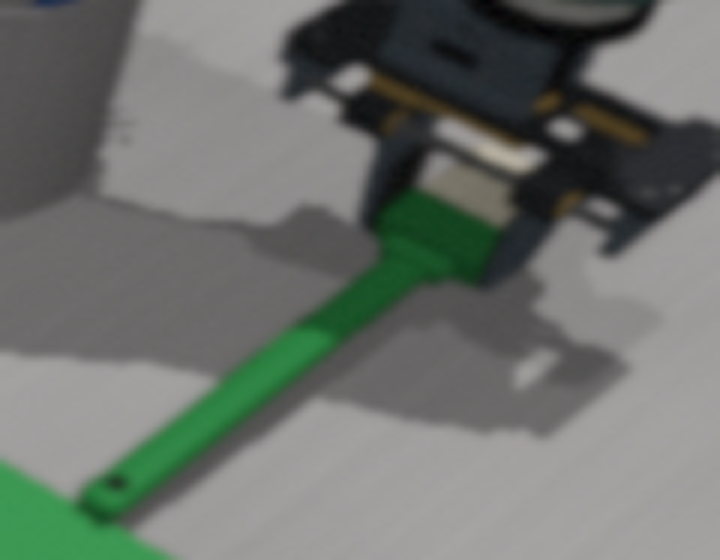

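View pics/t24.png

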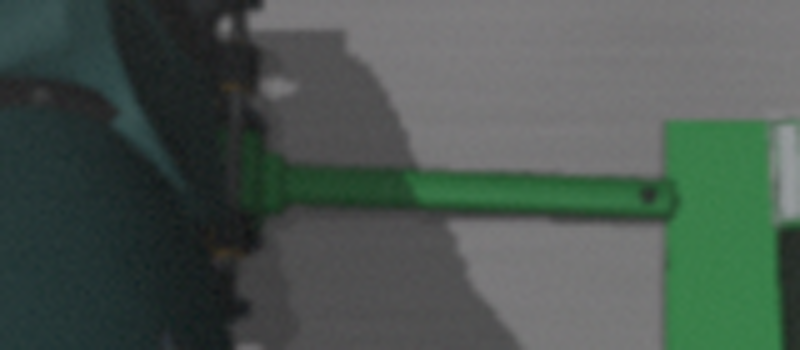

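```bash
python3 -m handwheel '[[0.01,0,0,0],[0.006,0,0,0],[0,0,0.006,0],[0,0,0.004,0],[0,0,0,0]]' |grep -E 'pos|force'
python3 -m handwheel '[[0,0,0.004,0],[0,0,0,0]]' |grep -E 'pos|force'
python3 -m handwheel '[[0,0,0.004,0],[0,0,0,0]]' |grep -E 'pos|force'
```

```text
position: [0.7135, 0.3905, 0.0344]
ft_force: [-0.6, 1.2, -1.7]
position: [0.7139, 0.3903, 0.031]
ft_force: [0.1, 0.3, -1.9]
position: [0.7142, 0.3905, 0.0274]
ft_force: [1.5, 0.8, 0.5]
```

```bash
python3 -m handwheel '[[-0.004,0,0,0],[-0.003,0,0,0],[-0.002,0,0,0],[0,0,0,0]]' 0.0538|grep -E 'pos|force|wid'
```

```text
position: [0.7147, 0.3823, 0.0287]
ft_force: [-0.3, 6.2, -0.7]
width: 0.0538
```

```bash
python3 -m handwheel '[[-0.002,0,-0.01,0],[-0.003,0,-0.012,0],[-0.004,0,-0.014,0]]' |grep -E 'pos|force|wid'
python3 -c "
from h import *
t=shot('top','top25.png')
crop('scene25','c25',(150,270,340,460))"
```

```text
position: [0.7143, 0.3734, 0.0644]
ft_force: [1.3, 4.8, -0.4]
width: 0.054
```

View pics/c25.png

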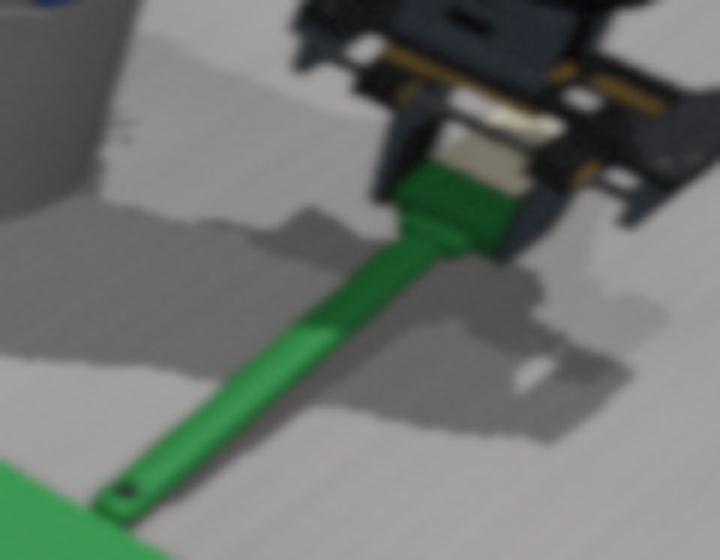

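```bash
python3 -m handwheel '[[-0.007,0,-0.019,0],[-0.008,0,-0.019,0],[-0.010,0,-0.0185,0]]' |grep -E 'pos|force|wid'
python3 -c "
from h import *
crop('scene26','c26',(150,270,340,460))"
```

```text
position: [0.714, 0.348, 0.1205]
ft_force: [2.1, 2.6, -0.6]
width: 0.0541
```

View pics/c26.png

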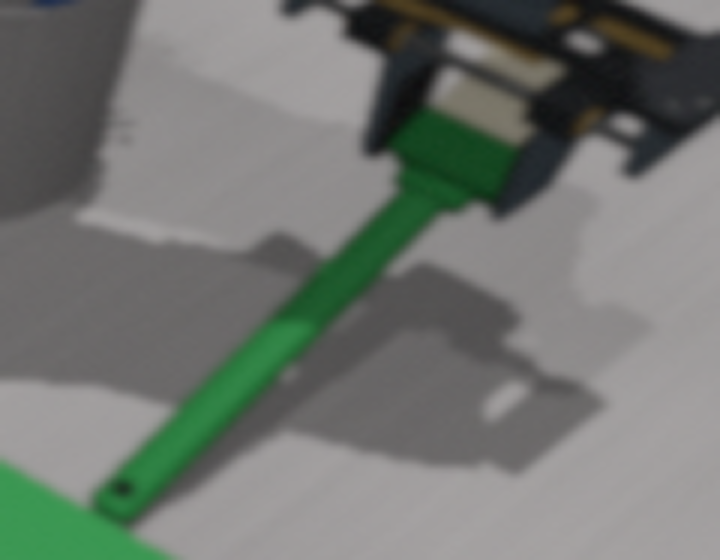

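```bash
python3 -m handwheel '[[-0.012,0,-0.0175,0],[-0.013,0,-0.0165,0],[-0.015,0,-0.015,0]]' |grep -E 'pos|force|wid'
python3 -c "
from h import *
crop('scene27','c27',(120,270,320,480))"
```

```text
position: [0.7142, 0.308, 0.1699]
ft_force: [0.9, 4.7, 1.7]
width: 0.0544
```

View pics/c27.png

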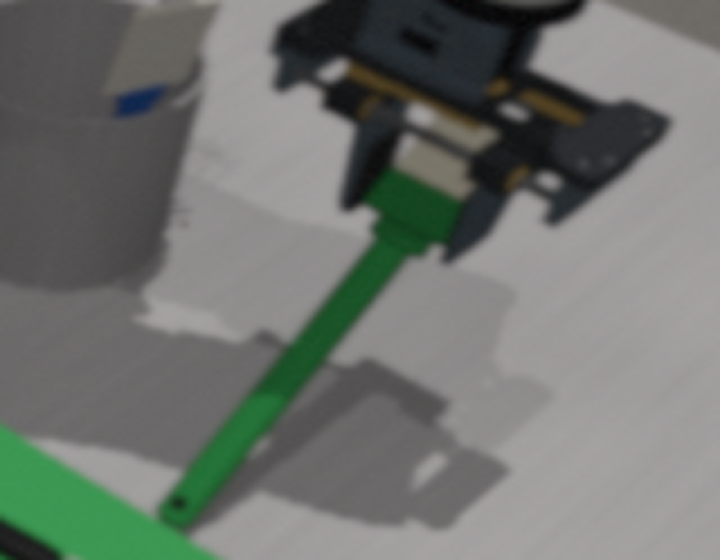

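```bash
python3 -m handwheel '[[-0.0155,0,-0.014,0],[-0.0165,0,-0.0125,0],[-0.018,0,-0.011,0],[-0.0185,0,-0.0095,0]]' |grep -E 'pos|force|wid'
python3 -m handwheel '[[-0.019,0,-0.008,0],[-0.020,0,-0.006,0],[0,0,0,0]]' |grep -E 'pos|force|wid'
python3 -c "
from h import *
crop('scene28','c28',(90,270,300,500))"
```

```text
position: [0.714, 0.2382, 0.2171]
ft_force: [1.0, 1.0, 2.0]
width: 0.0543
position: [0.7141, 0.1962, 0.2317]
ft_force: [0.3, 0.5, 5.1]
width: 0.0539
```

View pics/c28.png

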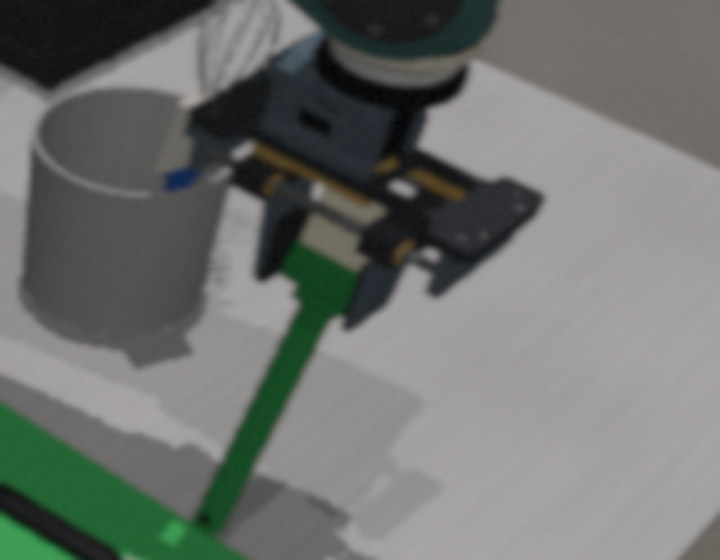

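```bash
python3 -m handwheel '[[-0.02,0,-0.0045,0],[-0.02,0,-0.003,0],[-0.006,0,-0.0005,0],[0,0,0,0]]' |grep -E 'pos|force|wid'
python3 -m handwheel '[[0,0,0,0],[0,0,0,0]]' 0.04 |grep -E 'pos|force|wid'
python3 -m handwheel '[[0,0,-0.01,0],[0,0,-0.02,0],[0,0,-0.02,0],[0.01,0,-0.02,0],[0,0,0,0]]' |grep -E 'pos|force|wid'
python3 -c "
from h import *
t=shot('top','top29.png')
crop('scene29','c29',(60,270,290,520))"
```

```text
position: [0.7135, 0.1531, 0.2382]
ft_force: [0.0, -0.2, 3.2]
width: 0.0539
position: [0.7135, 0.1548, 0.2381]
ft_force: [0.5, -1.1, 4.1]
width: 0.0538
position: [0.7148, 0.1661, 0.3128]
ft_force: [1.4, 0.6, 0.5]
width: 0.054
```

View pics/c29.png

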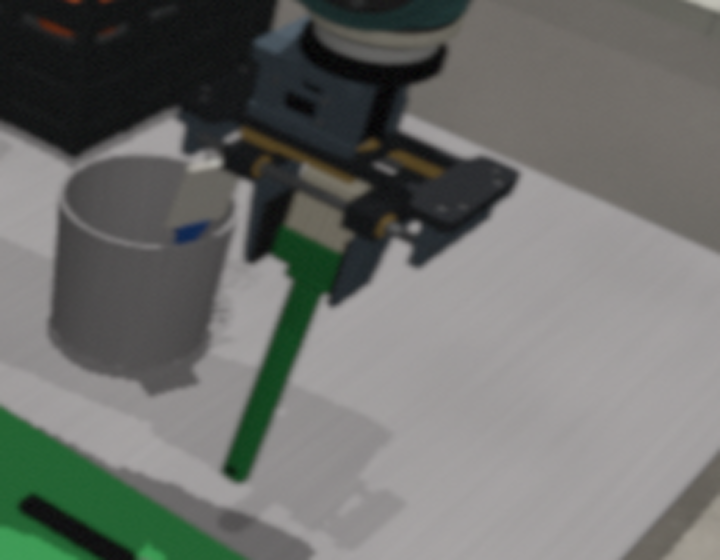

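View pics/top29.png

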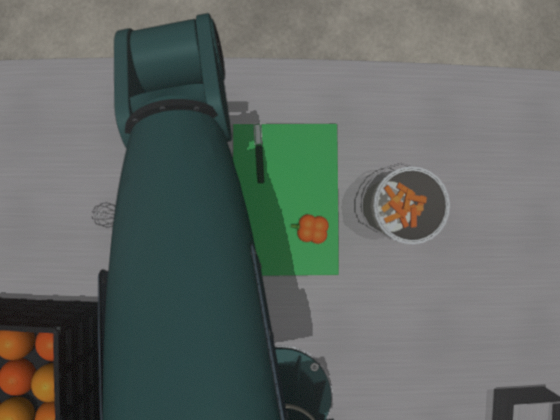

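```bash
python3 -c "
from h import *
s=load('scene29')
for th in (-10,-5,0,5,10):
  a=np.radians(th); print(th,proj(s,[.715,.166-.24*np.sin(a),.321-.24*np.cos(a)]))
print(proj(s,[.705,.166,.083]),proj(s,[.715,.166,.321]))
to([.46,.31,.55])
"
```

```text
-10 [377.83823127 226.7600623 ]
-5 [372.22722511 232.31729945]
0 [366.60498306 237.51334177]
5 [360.99268611 242.31833476]
10 [355.41321159 246.70040253]
[363.30853624 234.48058404] [388.01437545 158.2652606 ]
pos [0.7134 0.1649 0.3085] yaw_y -0.1 tool d [ 0.1446 -0.2536 -0.2415] n 0.379 f [ 0.1 -0.  -1.5] w 0.054 t 27.8 q6 11.3
```

```bash
python3 -m handwheel '[[0,0,-0.02,-0.12],[0,0,-0.035,-0.12],[0,0,-0.035,-0.12],[0,0,-0.035,-0.12],[0,0,-0.035,-0.12],[0,0,-0.035,-0.12],[0,0,-0.03,-0.12],[0,0,-0.02,-0.12]]' |grep -E 'pos|force|wid'
python3 -m handwheel '[[0,0,0,-0.12],[0,0,0,-0.12],[0,0,0,-0.12],[0,0,0,-0.12],[0,0,0,-0.12],[0,0,0,0],[0,0,0,0]]' |grep -E 'pos|force|wid'
python3 -c "
from h import *
to([.456,.308,.55],90)
"
```

```text
position: [0.7136, 0.1642, 0.5551]
ft_force: [0.4, -0.4, -0.3]
width: 0.0534
position: [0.7135, 0.1642, 0.5518]
ft_force: [0.3, 0.3, -1.2]
width: 0.0538
pos [0.7135 0.1642 0.5518] yaw_y 89.0 tool d [0.26   0.1393 0.0023] n 0.295 f [ 0.3  0.3 -1.2] w 0.0538 t 29.05 q6 -77.9
roll -0.017524820866886302
```

```bash
python3 -m handwheel '[[0.02,0.011,0,0],[0.03,0.016,0,0],[0.034,0.018,0,0],[0.034,0.018,0,0],[0.034,0.018,0,0],[0.034,0.018,0,0],[0.034,0.018,0,0],[0.03,0.016,0,0]]' |grep -E 'pos|force|wid'
python3 -m handwheel '[[0.01,0.006,0,0],[0,0,0,0],[0,0,0,0]]' |grep -E 'pos|force|wid'
python3 -c "
from h import *
to([.456,.308,.55],90)
t=shot('top','top30.png')
crop('scene30','c30',(0,210,240,480))"
```

```text
position: [0.4634, 0.3012, 0.5529]
ft_force: [0.6, 0.5, -1.5]
width: 0.0537
position: [0.4555, 0.3069, 0.5532]
ft_force: [0.8, -1.1, -0.7]
width: 0.0539
pos [0.4555 0.3069 0.5532] yaw_y 89.1 tool d [-0.0005  0.0011  0.0032] n 0.003 f [ 0.8 -1.1 -0.7] w 0.0539 t 29.9667 q6 -57.6
roll -0.015260484228258315
```

View pics/c30.png

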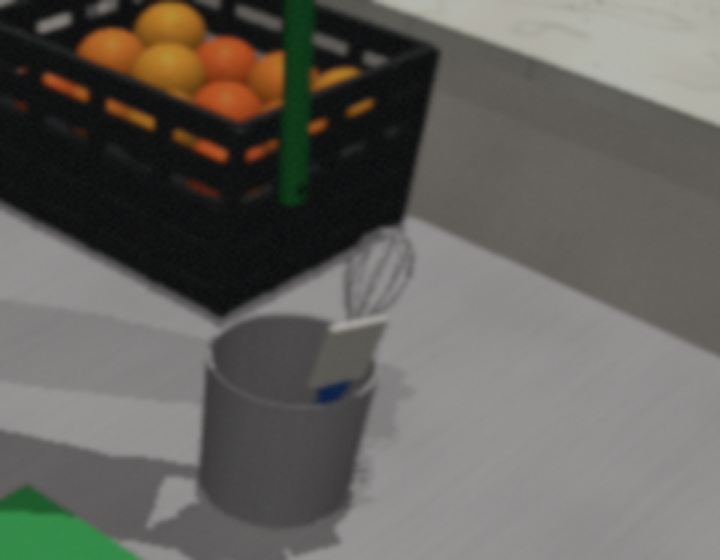

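View pics/top30.png

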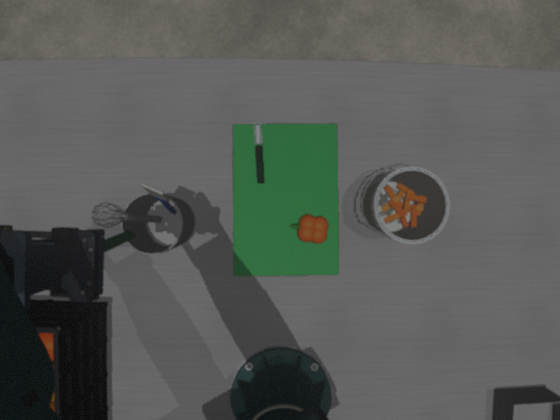

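```bash
python3 -c "
from h import *
s=load('scene30');t=load('top30')
print(tri(s,(337.7,75),t,(131.5,237)))
print(proj(s,[.456,.307,.32]),proj(t,[.456,.307,.32]))
"
```

```text
(array([0.46512707, 0.30721521, 0.32971053]), np.float64(0.009032063816125388))
[332.24020864  77.3924836 ] [131.67358219 239.68210821]
```

```bash
python3 -m handwheel '[[0.003,0,0.02,0],[0.003,0,0.03,0],[0,0,0.03,0],[0,0,0.03,0],[0,0,0.025,0],[0,0,0.015,0],[0,0,0,0]]' |grep -E 'pos|force|wid'
python3 -c "
from h import *
t=shot('top','top31.png')
crop('scene31','c31',(30,240,240,480))"
```

```text
position: [0.4494, 0.3054, 0.3994]
ft_force: [-0.6, 0.0, -1.8]
width: 0.054
```

View pics/c31.png

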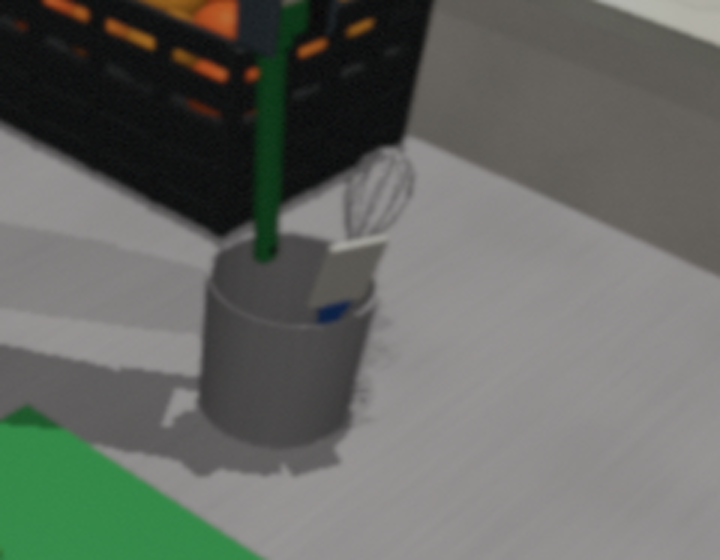

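```bash
python3 -m handwheel '[[0,0,0.02,0],[0,0,0.025,0],[0,0,0.025,0],[0,0,0.025,0],[0,0,0.02,0],[0,0,0.015,0],[0,0,0.008,0],[0,0,0,0]]' |grep -E 'pos|force|wid'
python3 -c "
from h import *
t=shot('top','top32.png')
crop('scene32','c32',(30,240,240,480))"
```

```text
position: [0.4499, 0.3067, 0.2651]
ft_force: [-0.7, 0.5, -0.7]
width: 0.0539
```

View pics/c32.png

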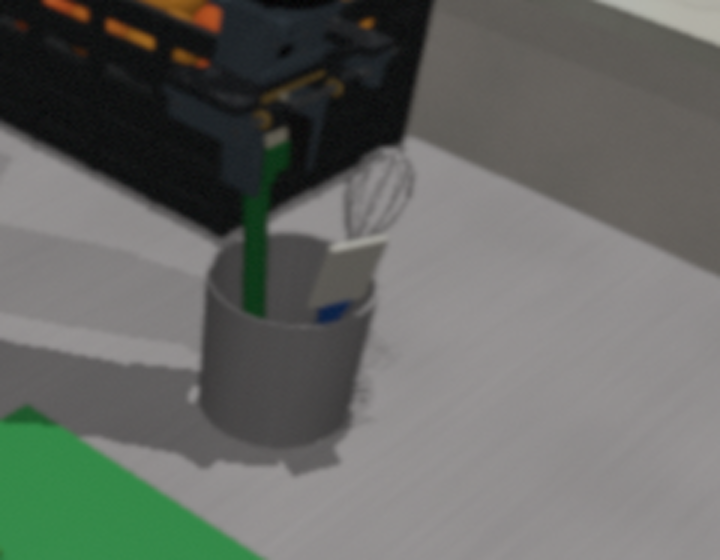

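```bash
python3 -m handwheel '[[0,0,0.007,0],[0,0,0.006,0],[0,0,0.004,0],[0,0,0,0],[0,0,0,0]]' |grep -E 'pos|force|wid'
python3 -m handwheel '[[0,0,0.004,0],[0,0,0,0],[0,0,0,0]]' |grep -E 'pos|force|wid'
```

```text
position: [0.4495, 0.3068, 0.2483]
ft_force: [-0.4, -0.0, -1.0]
width: 0.0539
position: [0.4495, 0.3068, 0.2443]
ft_force: [0.2, 0.6, -0.9]
width: 0.0542
```

```bash
python3 -m handwheel '[[0,0,0.003,0],[0,0,0,0],[0,0,0,0]]' |grep -E 'pos|force|wid'
python3 -m handwheel '[[0,0,0.002,0],[0,0,0,0],[0,0,0,0]]' |grep -E 'pos|force|wid'
python3 -m handwheel '[[0,0,0.002,0],[0,0,0,0],[0,0,0,0]]' |grep -E 'pos|force|wid'
```

```text
position: [0.4495, 0.3068, 0.2413]
ft_force: [0.1, 0.9, -1.5]
width: 0.054
position: [0.4495, 0.3068, 0.2393]
ft_force: [-0.7, 0.1, -0.2]
width: 0.0534
position: [0.4495, 0.3068, 0.2373]
ft_force: [0.6, -1.2, -1.5]
width: 0.054
```

```bash
python3 -m handwheel '[[0,0,0.002,0],[0,0,0,0],[0,0,0,0]]' |grep -E 'pos|force|wid'
python3 -m handwheel '[[0,0,0.002,0],[0,0,0,0],[0,0,0,0]]' |grep -E 'pos|force|wid'
```

```text
position: [0.4495, 0.3068, 0.2353]
ft_force: [-0.5, 0.3, -1.4]
width: 0.0538
position: [0.4495, 0.3068, 0.2333]
ft_force: [0.6, 0.8, -1.4]
width: 0.0536
```

```bash
python3 -m handwheel '[[0,0,0.002,0],[0,0,0,0],[0,0,0,0]]' |grep -E 'pos|force|time'
python3 -m handwheel '[[0,0,0.002,0],[0,0,0,0],[0,0,0,0]]' |grep -E 'pos|force|wid'
python3 -m handwheel '[[0,0,0.002,0],[0,0,0,0],[0,0,0,0]]' |grep -E 'pos|force|wid'
```

```text
time: 33.68
position: [0.4495, 0.3068, 0.2313]
ft_force: [0.5, 0.1, -0.7]
position: [0.4495, 0.3068, 0.2293]
ft_force: [-0.4, 0.7, -0.4]
width: 0.054
position: [0.4502, 0.3072, 0.2285]
ft_force: [-1.3, -1.4, 9.7]
width: 0.0533
```

```bash
python3 -m handwheel '[[0,0,0,0],[0.004,0,0,0],[0.005,0,0,0],[0.005,0,0.001,0],[0.005,0,0.001,0],[0,0,0,0]]' 0.0539 |grep -E 'pos|force|wid'
python3 -c "
from h import *
t=shot('top','top33.png')
crop('scene33','c33',(30,240,240,480))"
```

```text
position: [0.4298, 0.3073, 0.2257]
ft_force: [-1.7, 0.8, 5.4]
width: 0.054
```

View pics/c33.png

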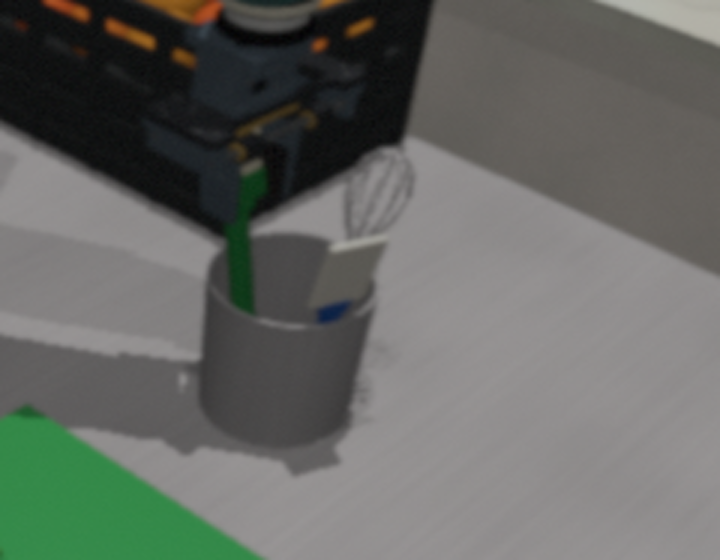

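```bash
python3 -m handwheel '[[0.004,0,0.001,0],[0.004,0,0.001,0],[0.004,0,0.001,0],[0,0,0,0]]' |grep -E 'pos|force|wid'
python3 -c "
from h import *
t=shot('top','top34.png')
crop('scene34','c34',(30,240,240,480))"
```

```text
position: [0.4182, 0.3075, 0.2227]
ft_force: [0.8, -0.0, -2.2]
width: 0.0541
```

View pics/c34.png

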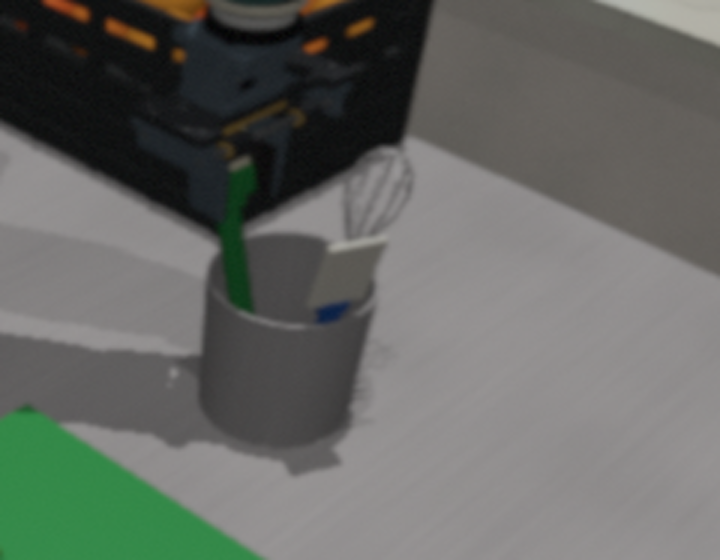

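```bash
python3 -m handwheel '[[0,0,0.002,0],[0,0,0,0],[0,0,0,0]]' |grep -E 'pos|force|wid'
python3 -m handwheel '[[0,0,0.002,0],[0,0,0,0],[0,0,0,0]]' |grep -E 'pos|force|wid'
```

```text
position: [0.4186, 0.3074, 0.2205]
ft_force: [-1.0, -0.1, 4.6]
width: 0.054
position: [0.4188, 0.3074, 0.2186]
ft_force: [0.2, 0.7, 5.4]
width: 0.0541
```

```bash
python3 -m handwheel '[[0,0,0,0],[0,0,0,0],[0,0,0,0],[0,0,0,0],[0,0,0,0],[0,0,0,0]]' 0.062 |grep -E 'pos|force|wid'
python3 -c "
from h import *
t=shot('top','top35.png')
crop('scene35','c35',(30,240,240,480))"
```

```text
position: [0.4185, 0.3072, 0.2184]
ft_force: [0.6, 0.3, -0.7]
width: 0.0626
```

View pics/c35.png

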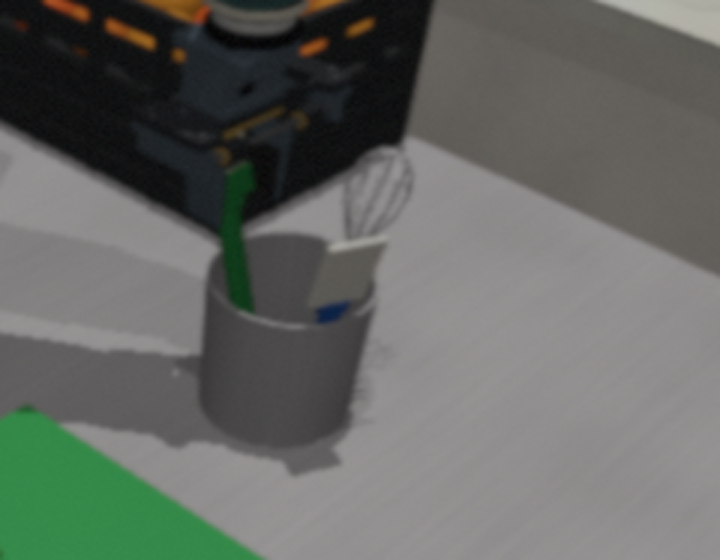

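```bash
python3 -m handwheel '[[0,0,0,0],[0,0,0,0],[0,0,0,0],[0,0,-0.01,0],[0,0,-0.02,0],[0,0,-0.03,0],[0,0,-0.03,0],[0,0,-0.03,0]]' 0.08 |grep -E 'pos|force|wid'
python3 -m handwheel '[[0,0,-0.03,0],[0,0,-0.03,0],[0,0,-0.03,0],[0,-0.03,-0.02,0],[0,-0.03,0,0],[0,-0.03,0,0],[0,0,0,0],[0,0,0,0]]'|grep -E 'pos|force|time'
python3 -c "
from h import *
t=shot('top','top36.png'); a=t['pixels'][170:270,80:210,::-1]
cv2.imwrite('pics/t36.png',cv2.resize(a,(780,600),interpolation=cv2.INTER_CUBIC))
shot('scene','scene36.png')"
```

```text
position: [0.4183, 0.3071, 0.3406]
ft_force: [-0.1, 0.2, 0.0]
width: 0.0801
time: 37.65
position: [0.4172, 0.2163, 0.4495]
ft_force: [-0.7, -0.2, 0.4]
```

View pics/t36.png

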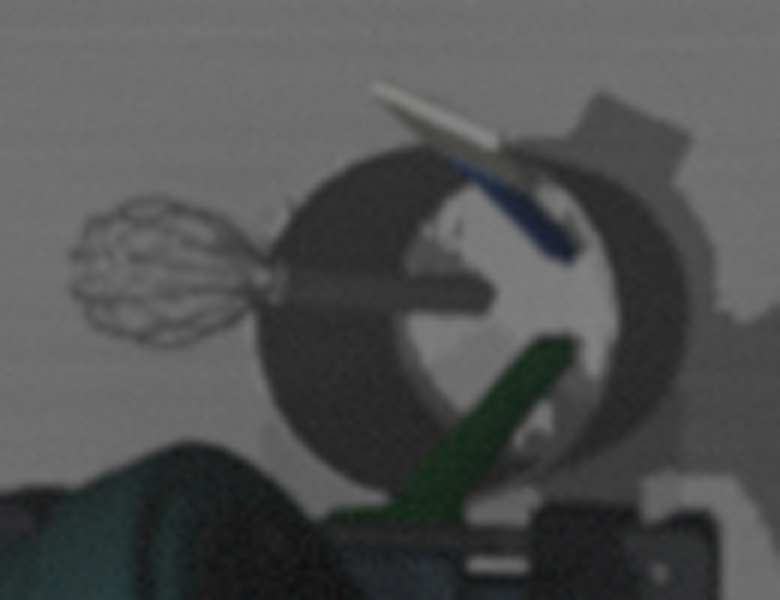

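View pics/scene36.png

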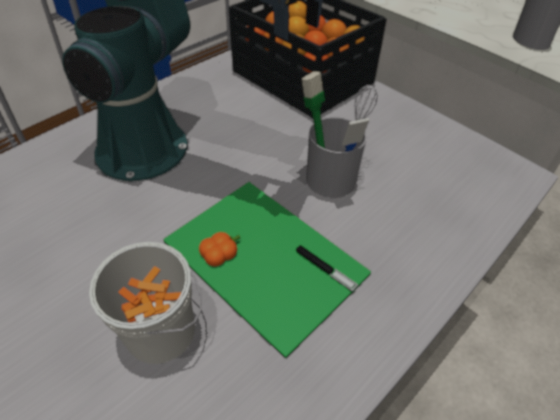

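The scene picture shows the brush standing bristles up at (314,85), leaning on the crock's rim. The whisk and scraper are in place, and so are the pepper and peeler. The top view shows the butt on the crock floor at about (173,227). I'll do one numeric check before handing in.

```bash
python3 -m handwheel '[[0,0,0,0],[0,0,0,0],[0,0,0,0],[0,0,0,0]]'|grep -E 'time|force'
python3 - <<'E'
from h import *
t0=load('top0');t=shot('top','top37.png');s=shot('scene','scene37.png');s6=load('scene36');s0=load('scene0')
print('butt',onz(t,(173.3,227.5),.008).round(3))
def d(a,b,r): 
    a=a['pixels'][r[0]:r[1],r[2]:r[3]].astype(int);b=b['pixels'][r[0]:r[1],r[2]:r[3]].astype(int);return np.abs(a-b).mean().round(2)
print('still', d(s,s6,(60,210,290,390)))
def orange(x,r): p=x['pixels'].astype(int)[r[0]:r[1],r[2]:r[3]];ys,xs=np.nonzero((p[...,0]>p[...,2]+60)&(p[...,0]>p[...,1]+30));return xs.mean().round(2),ys.mean().round(2)
print('pepper',orange(t0,(200,260,280,340)),orange(t,(200,260,280,340)))
def dark(x,r): p=x['pixels'].astype(int)[r[0]:r[1],r[2]:r[3]];ys,xs=np.nonzero(p.max(2)<50);return xs.mean().round(2),ys.mean().round(2)
print('peeler',dark(s0,(235,300,285,365)),dark(s,(235,300,285,365)))
a=s0['pixels'][110:205,300:370];b=s['pixels'][110:205,300:370]
sh,_=cv2.phaseCorrelate(np.float32(cv2.cvtColor(a,cv2.COLOR_RGB2GRAY)[40:]),np.float32(cv2.cvtColor(b,cv2.COLOR_RGB2GRAY)[40:]));print('crock shift px',sh)
h=s['pixels'][60:140,295:345,::-1]; print('bristle top',tri(s,(312,77),t,(128,250)))
E
```

```text
time: 38.08
ft_force: [-0.4, 0.9, -0.5]
butt [0.468 0.305 0.008]
still 0.82
pepper (np.float64(32.7), np.float64(28.75)) (np.float64(32.68), np.float64(28.62))
peeler (np.float64(29.5), np.float64(24.71)) (np.float64(29.45), np.float64(24.69))
crock shift px (0.42960283557154355, -0.1085140744399169)
bristle top (array([0.4224201 , 0.30233793, 0.31137653]), np.float64(0.037789468309005154))
```

```bash
python3 -c "
from plant import order
print(order.job_done())"
```

```text
the job is handed in; nothing more can be done
None
```

I turned the brush end for end and stood it back in the crock handle-down with the bristles up. I handed the job in after about 38 s of the 72 s allowed; no verdict was reported.

**How it went**
- I drew the brush out by the handle and laid it on the table beside the crock by letting it pivot in the jaws.
- I regripped it by the ferrule and stood it up with its butt braced against the cutting board's edge.
- I lowered it into the crock until I felt the floor (about 10 N), leaned it on the rim on the robot's side, let go and backed the gripper off.

**What did not go to plan**
- I first tried to let it swing round in a loose grip. It slipped out and fell about 60 mm onto the table, well away from the crock.
- My first push against the board edge slid up over the board, so I repeated it with a lighter grip.

**Last checks**
- **Brush:** the butt is at about (0.468, 0.305) by the top view, on the floor and roughly 18 mm from the crock's centre. The brush was still between two pictures, leaning about 10 degrees as judged from the gripper's moves.
- **Crock and neighbours:** the crock shifted about 0.4 px between pictures, roughly 1 mm. The whisk and scraper look unchanged, and the pepper and peeler moved under 0.2 px.
- **Robot:** the gripper is clear and touches nothing; the wrist force reads only noise.
- **Check that disagreed:** locating the bristle end from two views missed by 38 mm, because the gripper hid it in the top view. I did not use that figure; the scene picture is the only evidence for the bristles.

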